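# Loosen the ratchet clamp and lay the wedge in its cradle

### The job

Flip the small reversing lever on the ratchet over to its loosening side, then swing the ratchet handle back and forth until the clamp's jaw stands well clear of the wooden wedge. Take the wedge out, put it down flat on the bench and let go, take it again by its long sides and set it down gently, flat and straight, on the base of its wooden cradle between the two high end cheeks. Leave the jaw open and the small pots and boxes round the work where they stand.

Things in the scene. Friction and masses are not known exactly. Their poses are not given: they have to be found in the camera images.
- clamp: Fixed dark steel edge clamp. Origin on the axis of its upright bolt at bench level, z up. In this frame, mm: base plate x -55..55, y -138..37, top z 12; fixed jaw x -18..18, y -135..-111, top z 30; moving jaw x -18..18, y -84..-48 when closed, top z 30, opens towards +y; bolt block round the axis, top z 34. The ratchet stays on the bolt.
- jaw_face (a point): Middle of the moving jaw's gripping face, z 21 mm. In the clamp's frame y = -84.5 mm when closed on the wedge; it moves to +y as the jaw opens. Clear of the wedge means opened by more than 2 mm.
- bolt (a joint): Turn of the clamp's bolt, rad: 0 = tight, grows counter-clockwise seen from above (loosening), end at 3.2. Draws the jaw back 4 mm per rad; the first 0.5 rad only takes the spring pressure (24 N) off the wedge; the jaw is 2 mm open at 1.0 rad, 4 mm at 1.5 rad. Stays where left (friction 0.35 N m).
- ratchet (a joint): Swing of the handle about the bolt, rad: 0 = along the clamp's +y, grows counter-clockwise from above; -0.1 to 0.95; stays where left (0.2 N m). Lever on loosening side: a counter-clockwise swing turns the bolt after up to 0.35 rad of play, a clockwise one clicks back freely. Lever on tightening side: counter-clockwise only clicks, clockwise is blocked. Two to three strokes loosen it.
- ratchet_grip (a point): Middle of the handle's black grip, 120 mm from the bolt axis, at z 47 mm; x axis outward along the handle. The grip is 17 mm wide, 15 mm high (z 39.5 to 54.5), 83 to 153 mm from the axis, with only the bench below. The round head (radius 27 mm) and the neck (to 62 mm from the axis) reach up to z 56 mm, the bolt's hex end to z 63 mm.
- lever (a joint): Reversing lever on the ratchet's neck, rad. Turns about an upright pin 32 mm from the bolt axis and points outward over the handle; 0 = in line with it, -0.35 to 0.35, grows counter-clockwise from above. -0.35 = tightening side (start), +0.35 = loosening side; flipped means above 0.2. Stays where left; 2 to 3 N at its tip moves it.
- lever_tip (a point): Upright thumb piece at the lever's free end, 12 mm long and 9 mm thick, 20 mm from the lever's pin, from z 57 to z 76 mm (this point at z 68 mm). Its x axis points from the pin to the thumb piece, y sideways. The neck and handle below it reach up to z 56 mm.
- gem_box: Round clear box, diameter 44, height 20 mm, origin under its centre; a bystander.
- film_can: Black canister with a grey lid, diameter 34, height 51 mm, origin under its centre; a bystander.
- squat_jar: Squat tub with a lid, diameter 62, height 38 mm, origin under its centre; a bystander.
- wedge: Loose plain wooden bearing wedge (a block) 26 x 52 x 18 mm, 20 to 45 g; origin under its centre, x along the 26 mm width, y along the 52 mm length, z up. At the start it lies flat in the clamp (underside z 12 mm, top z 30 mm, flush with the jaws, which hold its long sides), length along the clamp's x, centre 97 mm to the clamp's -y side of the bolt axis; its ends stand 8 mm out of the jaws.
- cradle: Fixed plywood cradle: base 90 (x) x 60 (y) x 8 mm, origin under its centre at bench level. At each end stands a cheek 10 mm thick, 46 mm wide, up to z 40 mm, inner faces at x -30 and +30 mm; the sides are open, so the wedge fits in only when held by its long sides. It belongs on the base between the cheeks, length along the cradle's x, over the middle (either way round).
Things that resemble listed ones, but are neither listed nor needed, are in the scene too. Several things have the shape of the wedge; the one meant has the colours described above.

How it is judged (in metres and radians):
On the way, in this order (a step that is already met when the one before it is completed fails the run):
1. the lever is flipped to the loosening side while the bolt is still tight (value of joint lever above 0.2 rad and value of joint bolt below 0.2 rad), for 0.1 s.
2. the jaw has been opened clear of the wedge by more than 2 mm (y of jaw_face in the frame of clamp above -0.0825 m), for 0.1 s.
3. the wedge is out of the clamp ((height (world z) of wedge above 0.045 m or horizontal distance between wedge and clamp above 0.17 m)), for 0.1 s.
4. the wedge lies flat on the bench, let go (height (world z) of wedge below 0.004 m and angle between wedge's own z axis and vertical below 0.1 rad and linear speed of wedge below 0.03 m/s and contact force between the fingers and wedge below 0.05 N), for 0.1 s.
At the end, for the whole second after the job is handed in: The wedge lies at rest, flat and upright as it was, on the cradle's base between the two cheeks, its length along the cradle within 0.17 rad, its centre within 7 mm of the cradle's middle lengthwise and 14 mm crosswise; the jaw is still more than 2 mm open from where it held the wedge (x of wedge in the frame of cradle between -0.007 and 0.007 m and y of wedge in the frame of cradle between -0.014 and 0.014 m and z of wedge in the frame of cradle between 0.005 and 0.011 m and angle between wedge's own z axis and vertical below 0.08 rad and angle between the y axis of wedge and the x axis of cradle, either way round below 0.17 rad and linear speed of wedge below 0.02 m/s and y of jaw_face in the frame of clamp above -0.0825 m); the robot touches nothing.
It fails at once if the wedge is dragged more than 10 mm while the jaw still holds it (opened less than 1 mm) (distance of wedge from where it was at the start of the episode above 0.01 m and y of jaw_face in the frame of clamp below -0.0835 m).
It fails at once if the wedge is dropped or thrown: it moves faster than 0.5 m/s (a fall of about 13 mm) while the fingers do not touch it (linear speed of wedge above 0.5 m/s and contact force between the fingers and wedge below 0.05 N).
It fails at once if a bystander (round box, canister or squat tub) is moved by more than 30 mm (distance of any of gem_box, film_can, squat_jar from where it was at the start of the episode above 0.03 m).
It also fails if it takes over 72 s, if anything falls off the work surface, if the arm or the gripper's body presses on something with over 40 N, if the wrist force passes 120 N, or if a joint passes its speed limit or range.

### The arm

A 6-joint arm with a two-finger parallel gripper is mounted at the origin on a cart in front of the work surface, level with it; the furniture and walls round the work are solid. World frame = base frame: x ahead of the robot, y to its left, z up, the work surface at z = 0. Lengths are in mm, angles in rad, forces in N, time in s.
With the tool pointing down it reaches from about 350 to 775 mm from the base axis. Payload 7.3 kg.
Tool frame: the origin (TCP) lies at the very end of the fingers, on their centre line; the grasp point (between the pads) lies behind it (bot.grip_depth is the x of the grasp point in the tool frame, in mm); x points along the fingers, y is the direction in which the jaws open and shut, and the axes are right-handed (so a half turn about x gives the same grasp; the last joint's range is limited). The gripper opens to 92 mm and grips with 3 to 60 N. Pads are 19 mm wide; open, the fingers measure 130 mm over their backs; the gripper's body (75 mm by 190 mm) begins 47 mm behind the grasp point.
Start: joints at [-1.265, 0.342, 1.524, -0, 1.275, -0.146], TCP at [229.233, -472.335, 190.641] pointing down, gripper open.
Joint ranges: [-2.53, 2.53], [-0.77, 2.02], [0.04, 2.7], [-1, 4.14], [0.28, 2.66], [-3.11, 3.11]. Speed limits (rad/s): [2.57, 2.57, 3.14, 3.14, 3.14, 3.14].

### API

Orientations are given as [roll, pitch, yaw] about the fixed x, y, z axes, in that order (R = Rz(yaw) Ry(pitch) Rx(roll)).
In Python, from cell import readout, viewer, workorder, bot gives the robot as it stands.
- The arm moves only by the shell command python3 -m creep 'ROWS' [OPENING] [FORCE]. ROWS is JSON, one flat list of numbers, 6 for each row, row after row: the shift along the tool's x, y, z in mm, then the turn, a rotation vector about the tool's x, y, z in degrees. A call has 1 to 5 rows; each row shifts and turns the pose as measured when the row begins, along the tool's axes as they then stand; what a row does not reach is not made up. A row lasts 1/8 s, in which the tool goes at most 62.5 mm and 10.7 degrees, less where a joint would pass 70% of its speed; a pose out of reach is approached as far as the arm can. A call is refused whole if a number of a shift passes 62.5 or a number of a turn 10.7, either way. A call with a gripper value outside its range is refused whole. OPENING is the finger opening in mm, from 0 to 91.8, set as the call begins (- or left out, the last holds). The fingers move at their own pace and stop on an object; FORCE is the grip in N (left out, the last holds). Time passes only in rows, so rows that do not move let the fingers close. It gives the time, the measured TCP pose, the force and the opening at its end, in the units of the state.
- readout.state(): the state, without advancing time (a new reading comes with each control period).
- viewer.get_image(name): name is "side" or "top"; returns (picture, depth): 480x640x3 uint8, red, green, blue; 480x640 float32, mm along the optical axis (not along the pixel's ray), 0 where there is no reading.
- viewer.camera_model(name): a dict with "fx", "fy", "cx", "cy" (pixels), "xyz" and "attitude" of the camera in the world. Camera axes: x right, y up, looking along -z (the intrinsics and any distortion apply to the point x, -y, -z); pixel columns grow to the right and rows downward; lengths in mm; the calibration is good to about 2 mm. A picture is of the moment at which its call begins. camera_model takes no time and is no camera call.
- workorder.job_done(): hands the job in, once; it reports no verdict.
The state is a dict: "t": time; "joint_positions": joint angles; "qvel": joint speeds; "joint_efforts": joint torques, N m; "tcp_pos": TCP position; "tcp_rot": TCP orientation; "force": force on the tool from outside, world axes, zero at the start; "torque": the same for the moment, N m; "width": finger opening in mm.
Only numpy, scipy, OpenCV 4.12 (cv2) and the standard library are available. Lean on these libraries where they do the work, as an engineer would, in place of code of your own. Each camera call takes 0.05 s, during which the arm holds its last target.

## Working session

There is one attempt and no reset: what is moved stays moved. The work goes in short steps, Python scripts to look and compute and a shell command to move; the robot and the scene stay as the last step left them, time stands still between calls to the robot, and variables do not carry over. Pictures are saved under pics/ and viewed, and the job is handed in when it is done.

```bash
ls; mkdir -p pics; python3 - <<'E'
from cell import readout, viewer, workorder, bot
import cv2
print(readout.state()); print(bot.grip_depth)
for n in ("side","top"):
    p,d=viewer.get_image(n); cv2.imwrite(f"pics/{n}0.png",p[:,:,::-1]); 
    import numpy as np; np.save(f"pics/{n}0.npy",d); print(n,viewer.camera_model(n))
E
```

```text
pics
{'t': 0.0, 'joint_positions': array([-1.26499010e+00,  3.42722047e-01,  1.52504048e+00,  2.19369043e-05,
        1.27542385e+00, -1.45992664e-01]), 'qvel': array([ 2.12331919e-05, -4.67747747e-04,  3.01812015e-03, -1.72886556e-04,
       -8.27315908e-04, -2.93978691e-04]), 'joint_efforts': array([ 4.24100808e-04, -4.31242847e+01, -2.44217992e+01,  7.18708523e-02,
        5.59060683e-02, -1.13161075e-04]), 'tcp_pos': array([ 229.09040923, -471.84359343,  189.93718925]), 'tcp_rot': array([-1.72995029,  1.56920246,  1.86343485]), 'force': array([ 0.90052218,  0.57720493, -0.56144689]), 'torque': array([0.03903185, 0.06647656, 0.01188582]), 'width': 91.80041591552204}
-18.8
side {'fx': 472.0195501576147, 'fy': 472.0195501576147, 'cx': 318.12874323648094, 'cy': 239.1329640341207, 'xyz': array([ 347.99819893, -828.12926128,  637.0565605 ]), 'attitude': array([ 0.93144581, -0.00602571, -0.28594976])}
top {'fx': 544.9946028398116, 'fy': 544.9946028398116, 'cx': 314.1842287704819, 'cy': 242.4217772619468, 'xyz': array([ 377.92042517,  -78.66450497, 1196.92946729]), 'attitude': array([ 0.17306059, -0.024146  , -1.58805379])}
```

View pics/top0.png

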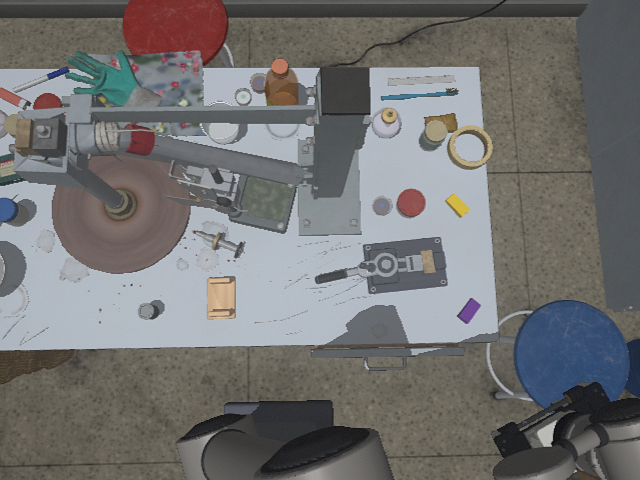

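View pics/side0.png

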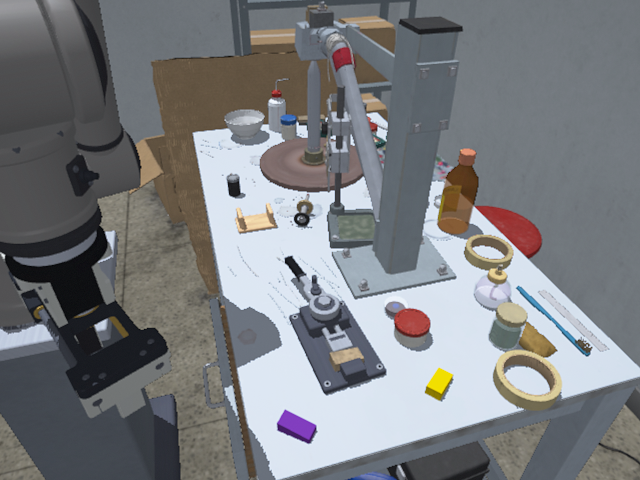

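```bash
cat > h.py <<'E'
import numpy as np, cv2
from scipy.spatial.transform import Rotation as Ro
from cell import readout, viewer, workorder, bot
def cam(n):
    m=viewer.camera_model(n); return m,Ro.from_euler('xyz',m['attitude']).as_matrix()
def world(n,d):
    m,R=cam(n); v,u=np.mgrid[0:480,0:640].astype(float)
    P=np.stack([(u-m['cx'])/m['fx']*d,-(v-m['cy'])/m['fy']*d,-d],-1)
    return P@R.T+m['xyz']
def proj(n,X):
    m,R=cam(n); c=(np.atleast_2d(X)-m['xyz'])@R
    return np.stack([m['cx']+m['fx']*c[:,0]/-c[:,2], m['cy']-m['fy']*c[:,1]/-c[:,2]],-1)
def ray(n,u,v,z):
    m,R=cam(n); r=R@np.array([(u-m['cx'])/m['fx'],-(v-m['cy'])/m['fy'],-1.]); return m['xyz']+r*(z-m['xyz'][2])/r[2]
def snap(tag):
    o={}
    for n in ("side","top"):
        p,d=viewer.get_image(n); cv2.imwrite(f"pics/{n}{tag}.png",p[:,:,::-1]); np.save(f"pics/{n}{tag}.npy",d)
def crop(src,dst,u0,v0,u1,v1,s):
    i=cv2.imread(src)[v0:v1,u0:u1]; cv2.imwrite(dst,cv2.resize(i,None,fx=s,fy=s,interpolation=cv2.INTER_CUBIC))
def st():
    s=readout.state(); print({k:np.round(s[k],3) for k in('t','joint_positions','tcp_pos','tcp_rot','force','width')})
    R=Ro.from_euler('xyz',s['tcp_rot']).as_matrix(); print(np.round(R,3)); return s,R
E
python3 - <<'E'
from h import *
d=np.load('pics/top0.npy'); W=world('top',d)
for n,(u,v) in dict(bench=(280,300),bench2=(100,330),wedge=(428,262),clampc=(386,264),grip=(328,277),cradle=(221,298),can=(148,311),gem=(383,205),jar=(411,203),yel=(457,205),pur=(469,311),post=(340,90),postbase=(310,215),ped=(345,205),corner=(370,245)).items(): print(n,np.round(W[v,u],1), d[v,u])
crop('pics/top0.png','pics/t0c.png',300,220,460,310,5)
crop('pics/side0.png','pics/s0c.png',270,240,400,395,4)
st()
E
```

```text
bench [460.  -34.1  -2. ] 1193.5975
bench2 [401.6 351.5   2.8] 1168.523
wedge [ 535.5 -357.6   27. ] 1186.6284
clampc [ 527.5 -259.8   63.6] 1146.6189
grip [ 502.7 -137.5   55.7] 1146.9006
cradle [465.8  93.5   6. ] 1183.3099
can [438.  237.7  50. ] 1131.2902
gem [ 665.6 -265.2   20.8] 1212.5779
jar [ 665.3 -324.5   37.6] 1197.6313
yel [ 665.3 -432.9   14.3] 1223.4532
pur [ 428.6 -443.4   17.5] 1179.9517
post [ 719.9 -138.2  480.3] 766.03754
postbase [ 645.9 -102.5   15.3] 1210.2837
ped [ 668.8 -181.3   11.8] 1219.8246
corner [ 577.  -234.    13.4] 1203.8413
{'t': np.float64(0.1), 'joint_positions': array([-1.265,  0.343,  1.525, -0.   ,  1.275, -0.146]), 'tcp_pos': array([ 229.099, -471.922,  190.043]), 'tcp_rot': array([-1.711,  1.569,  1.882]), 'force': array([-0.592,  0.397, -0.462]), 'width': np.float64(91.999)}
[[-0.     0.437 -0.9  ]
 [ 0.001 -0.9   -0.437]
 [-1.    -0.001 -0.   ]]
```

View pics/t0c.png

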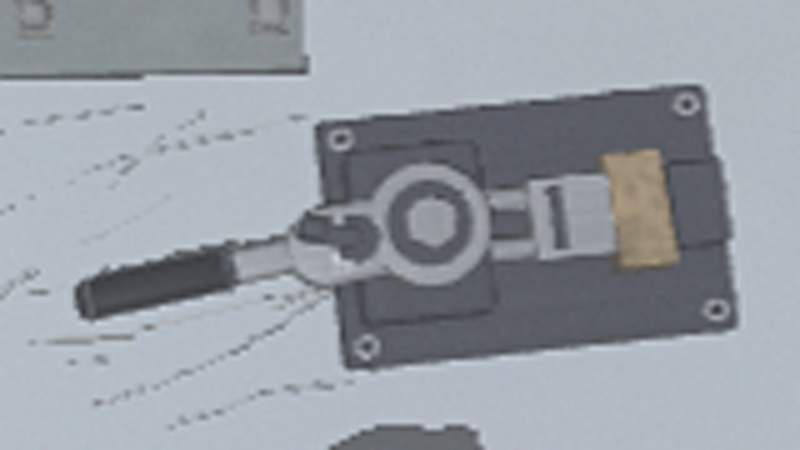

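View pics/s0c.png

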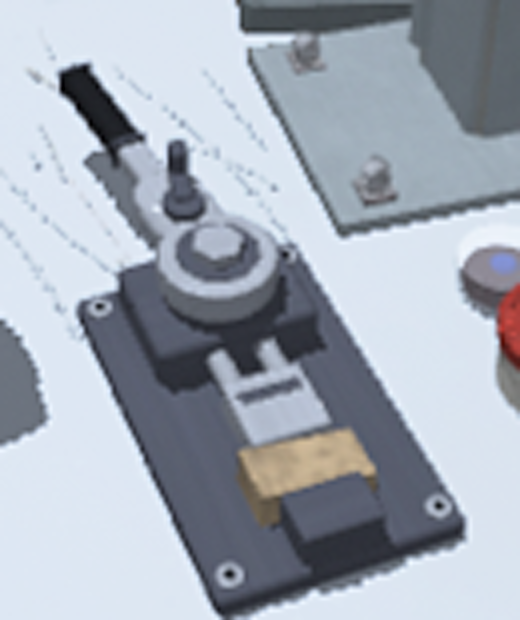

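```bash
cat > fit.py <<'E'
from h import *
def fit2(model,meas):
    model=np.array(model,float); meas=np.array(meas)[:,:2]
    A=model-model.mean(0); B=meas-meas.mean(0)
    a=np.arctan2((A[:,0]*B[:,1]-A[:,1]*B[:,0]).sum(),(A*B).sum())
    R=np.array([[np.cos(a),-np.sin(a)],[np.sin(a),np.cos(a)]]); t=meas.mean(0)-R@model.mean(0)
    return t,a,meas-(model@R.T+t)
E
python3 - <<'E'
from fit import *
# top crop corners: left-top, right-top, right-bot, left-bot ; clamp +y = image left
c=[(318,122),(704,85),(737,328),(345,370)]
meas=[ray('top',300+u/5,220+v/5,12) for u,v in c]
# clamp +y left, so +x is image up
model=[(55,37),(55,-138),(-55,-138),(-55,37)]
t,a,r=fit2(model,meas); print('top',t,a); print(r)
# side crop: corners (px/4 + (270,240))
c=[(80,310),(462,527),(222,612),(285,240)]
meas=[ray('side',270+u/4,240+v/4,12) for u,v in [(82,310),(462,527),(222,614)]]
t2,a2,r=fit2([(-55,37),(55,-138),(-55,-138)],meas); print('side',t2,a2);print(r)
for z,u,v in [(63,432,222)]: print('hex top',ray('top',300+u/5,220+v/5,z))
print('hex side',ray('side',270+218/4,240+240/4,63))
print('thumb side top',ray('side',270+179/4,240+147/4,76), 'top', ray('top',300+315/5,220+222/5,76))
print('grip ends top',ray('top',300+85/5,220+302/5,54),ray('top',300+234/5,220+265/5,54))
print('wedge corners',[np.round(ray('top',300+u/5,220+v/5,30),1) for u,v in [(601,155),(660,150),(678,262),(620,268)]])
# other things
W=world('top',np.load('pics/top0.npy'))
crop('pics/top0.png','pics/t1c.png',190,260,260,340,8)
crop('pics/side0.png','pics/s1c.png',215,160,330,245,6)
E
```

```text
top [ 527.20510131 -260.22049042] 0.08378730003929116
[[-0.18803883 -1.32675538]
 [-0.40018232  0.37037435]
 [ 0.8335743   1.25743336]
 [-0.24535315 -0.30105233]]
side [ 529.02272347 -266.42395249] 0.08545870026443382
[[ 2.31063546 -3.15921278]
 [-3.47931722  2.94738123]
 [ 1.16868176  0.21183154]]
hex top [ 526.76127451 -260.68876356   63.        ]
hex side [ 529.75326451 -261.43401788   63.        ]
thumb side top [ 526.24876919 -212.28383447   76.        ] top [ 525.73980055 -209.79838526   76.        ]
grip ends top [ 496.0766564  -114.23797772   54.        ] [ 510.81990785 -177.47797828   54.        ]
wedge corners [array([ 559.5, -341.1,   30. ]), array([ 561.3, -367. ,   30. ]), array([ 512.1, -372.2,   30. ]), array([ 509.9, -346.8,   30. ])]
```

View pics/t1c.png

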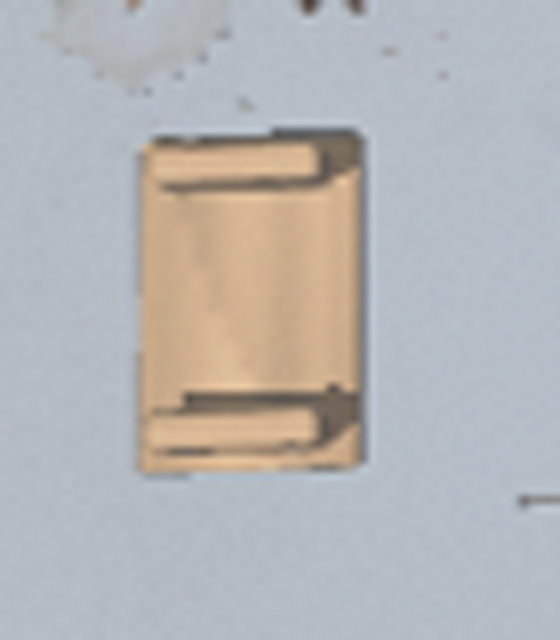

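View pics/s1c.png

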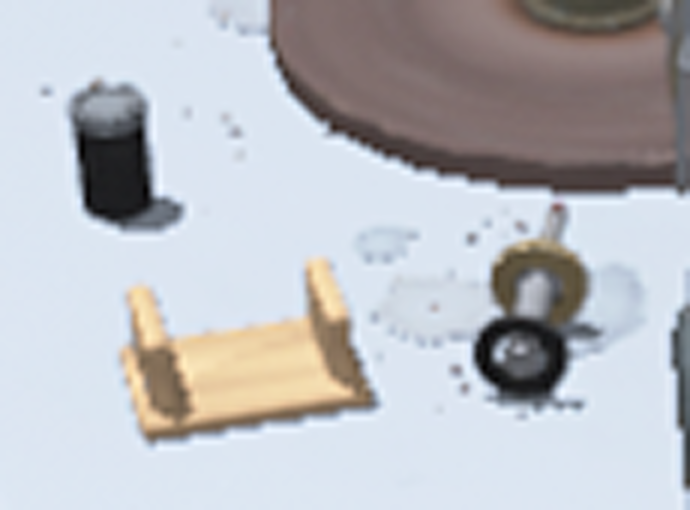

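```bash
python3 - <<'E'
from fit import *
c=[(362,135),(362,465),(138,470),(142,148)]
meas=[ray('top',190+u/8,260+v/8,8) for u,v in c]
t,a,r=fit2([(45,-30),(-45,-30),(-45,30),(45,30)],meas); print('cradle',t,a); print(r)
W=world('top',np.load('pics/top0.npy')); Ws=world('side',np.load('pics/side0.npy'))
for u,v in [(250,168),(200,155),(150,140),(300,180),(216,175),(230,150),(262,205),(225,240),(215,250),(355,195),(330,195),(325,180),(310,205)]: print('top',u,v,np.round(W[v,u]))
for u,v in [(390,262),(400,240),(430,260),(365,170),(350,200),(340,205),(346,230),(303,205),(302,220),(234,185)]: print('side',u,v,np.round(Ws[v,u]))
print('max height region x<620, y -450..200:')
for y in range(-450,260,50):
    m=(W[...,1]>y)&(W[...,1]<y+50)&(W[...,0]>330)&(W[...,0]<640)&(W[...,2]>25)&(W[...,2]<1100)
    if m.any(): print(y, 'zmax',W[m][:,2].max().round(), W[m][W[m][:,2].argmax()].round(), 'minx tall', W[m&(W[...,2]>70)][:,0].min().round() if (m&(W[...,2]>70)).any() else None)
E
```

```text
cradle [465.7824567   92.34031758] 0.011868189322024
[[ 0.04844905 -0.13870668]
 [ 0.75593005  0.25087893]
 [ 1.12029512  0.30852981]
 [-1.92467422 -0.42070205]]
top 250 168 [701.  15. 187.]
top 200 155 [701.  97. 264.]
top 150 140 [701. 164. 341.]
top 300 180 [704. -81.  91.]
top 216 175 [652.  61. 303.]
top 230 150 [731.  51. 206.]
top 262 205 [670.   4.  16.]
top 225 240 [594.  87.   3.]
top 215 250 [572. 108.   3.]
top 355 195 [ 691. -204.   15.]
top 330 195 [ 688. -147.   27.]
top 325 180 [ 688. -131.  144.]
top 310 205 [ 670. -103.   11.]
side 390 262 [ 692. -175.   43.]
side 400 240 [ 706. -179.   98.]
side 430 260 [ 794. -157.   12.]
side 365 170 [696.  -5. 160.]
side 350 200 [719. 133.  -1.]
side 340 205 [666.  58.  38.]
side 346 230 [660.  -7.  12.]
side 303 205 [587. 102.  25.]
side 302 220 [572.  52.  17.]
side 234 185 [440. 225.  35.]
max height region x<620, y -450..200:
-400 zmax 37.0 [ 527. -379.   37.] minx tall None
-350 zmax 44.0 [ 639. -329.   44.] minx tall None
-300 zmax 71.0 [ 531. -261.   71.] minx tall 531.0
-250 zmax 80.0 [ 526. -209.   80.] minx tall 520.0
-200 zmax 60.0 [ 508. -156.   60.] minx tall None
-150 zmax 61.0 [ 506. -144.   61.] minx tall None
-100 zmax 37.0 [628. -98.  37.] minx tall None
-50 zmax 28.0 [624. -34.  28.] minx tall None
0 zmax 257.0 [638.  45. 257.] minx tall 615.0
50 zmax 270.0 [639.  80. 270.] minx tall 614.0
100 zmax 175.0 [640. 115. 175.] minx tall 639.0
150 zmax 42.0 [604. 199.  42.] minx tall None
200 zmax 59.0 [450. 250.  59.] minx tall None
250 zmax 386.0 [635. 277. 386.] minx tall 628.0
```

Candidates for the wedge in the top image are the wooden block in the clamp (428,262), the yellow block (457,205) and the purple block (469,311). The plain wooden one in the clamp fits the description, and the close crop shows it there between the jaws. The lever's thumb piece is at about (363,264) and leans to the far side of the handle, which is the tightening side.

```bash
python3 -m creep '[5,-13.6,-47,0,0,0, 5,-13.6,-47,0,0,0, 5,-13.6,-47,0,0,0, 5,-13.6,-47,0,0,0, 5,-13.6,-47,0,0,0]' 40 20; python3 -m creep '[5,-13.6,-47,0,0,0, 5,-13.6,-47,0,0,0, 5,-13.6,-47,0,0,0, 0,0,0,-10.5,0,0, 0,0,0,-10.5,0,0]'; python3 -m creep '[0,0,0,-10.5,0,0,0,0,0,-10.5,0,0,0,0,0,-10.5,0,0,0,0,0,-10.5,0,0,0,0,0,-10.5,0,0]'; python3 -c "
from h import *
s,R=st()"
```

```text
t: 0.72
tcp_pos: [413.4, -305.9, 162.7]
tcp_rot: [-1.369, 1.567, 2.217]
force: [0.4, 0.3, -0.0]
width: 46.3
t: 1.35
tcp_pos: [527.6, -200.5, 144.4]
tcp_rot: [-1.561, 1.563, 2.403]
force: [0.1, 0.2, 0.1]
width: 40.2
t: 1.98
tcp_pos: [526.4, -199.0, 141.8]
tcp_rot: [-2.398, 1.557, 2.502]
force: [-0.7, 0.0, 0.1]
width: 39.8
{'t': np.float64(1.975), 'joint_positions': array([-0.499,  0.461,  1.479,  0.002,  1.215, -0.687]), 'tcp_pos': array([ 526.437, -198.985,  141.759]), 'tcp_rot': array([-2.398,  1.557,  2.502]), 'force': array([-0.655,  0.002,  0.07 ]), 'width': np.float64(39.771)}
[[-0.011  0.982  0.187]
 [ 0.008  0.187 -0.982]
 [-1.    -0.009 -0.01 ]]
```

```bash
cat >> h.py <<'E'
def go(tx,ty,tz,yaw=None):
    "print the tool-axis shift to world target, and the yaw turn (deg about tool x) to bring tool y to yaw"
    s,R=st(); d=np.array([tx,ty,tz])-s['tcp_pos']; print('shift tool',np.round(R.T@d,1))
    if yaw is not None:
        c=np.cos(yaw);k=np.sin(yaw); T=np.array([[0,c,k],[0,k,-c],[-1,0,0]]); print('turn deg',np.round(np.degrees(Ro.from_matrix(R.T@T).as_rotvec()),1))
E
python3 -m creep '[30,-2,5,0,0,0, 30,-2,4,0,0,0, 17,-1,1,0,0,0, 0,0,0,0,0,0]'; python3 -c "
from h import *
snap('1'); crop('pics/side1.png','pics/s1.png',240,220,370,350,5)
go(523,-210,62,0.2)"
```

```text
t: 2.48
tcp_pos: [521.9, -209.0, 61.7]
tcp_rot: [-2.389, 1.555, 2.514]
force: [0.7, 0.0, -0.2]
width: 40.5
{'t': np.float64(2.575), 'joint_positions': array([-0.518,  0.546,  1.574,  0.002,  1.033, -0.71 ]), 'tcp_pos': array([ 523.103, -209.475,   63.312]), 'tcp_rot': array([-2.425,  1.559,  2.478]), 'force': array([ 0.927, -0.232, -0.514]), 'width': np.float64(39.878)}
[[-0.01   0.982  0.189]
 [ 0.007  0.189 -0.982]
 [-1.    -0.008 -0.009]]
shift tool [ 1.3 -0.2  0.5]
turn deg [-0.5 -0.5  0.5]
```

View pics/s1.png

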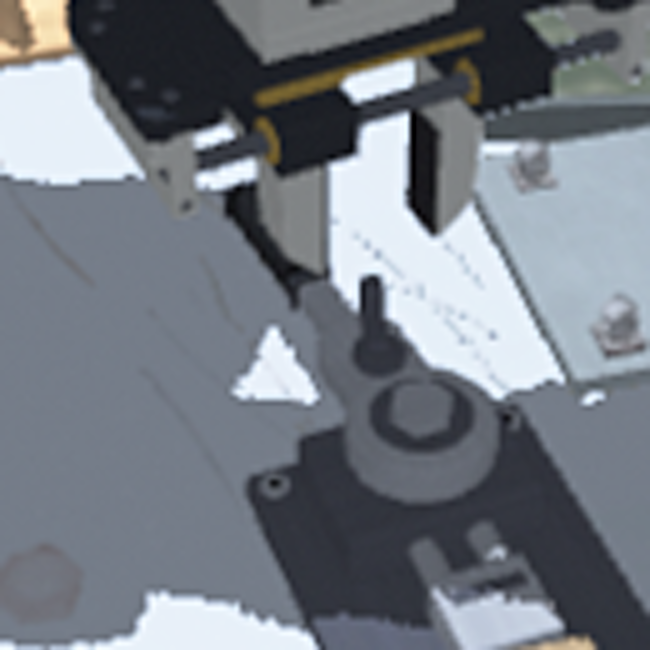

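```bash
python3 - <<'E'
from h import *
R=np.array([[-.01,.982,.189],[.007,.189,-.982],[-1,-.008,-.009]]); t=np.array([523.1,-209.5,63.3])
for y in(-20,20):
  for z in (-9.5,9.5):
    X=t+R@np.array([0,y,z]); p=proj('side',X)[0]; print(y,z,X.round(),((p-[240,220])*5).round())
for X in [(526,-210,76),(524,-209,57)]: print(((proj('side',X)[0]-[240,220])*5).round())
E
```

```text
-20 -9.5 [ 502. -204.   64.] [302. 307.]
-20 9.5 [ 505. -223.   63.] [325. 339.]
20 -9.5 [ 541. -196.   63.] [400. 275.]
20 9.5 [ 545. -215.   63.] [424. 306.]
[371. 280.]
[365. 318.]
```

```bash
python3 - <<'E'
from h import *
W=world('side',np.load('pics/side1.npy'))
for u,v in [(300,255),(310,270),(312,260),(296,275),(298,278),(320,274),(328,262),(333,262),(327,264),(331,250),(290,262),(314,285)]: print(u,v,((u-240)*5,(v-220)*5),W[v,u].round())
crop('pics/side1.png','pics/s1b.png',280,230,350,310,8)
crop('pics/top1.png','pics/t1b.png',310,200,460,310,5)
E
```

```text
300 255 (300, 175) [ 496. -229.  146.]
310 270 (350, 250) [ 548. -103.   -3.]
312 260 (360, 200) [560. -72.  -2.]
296 275 (280, 275) [ 502. -169.   50.]
298 278 (290, 290) [ 504. -177.   48.]
320 274 (400, 270) [ 564. -122.   -2.]
328 262 (440, 210) [ 549. -218.  110.]
333 262 (465, 210) [602. -91.  -2.]
327 264 (435, 220) [ 548. -215.  103.]
331 250 (455, 150) [ 554. -217.  135.]
290 262 (250, 210) [ 499. -132.   53.]
314 285 (370, 325) [ 523. -220.   64.]
```

View pics/s1b.png

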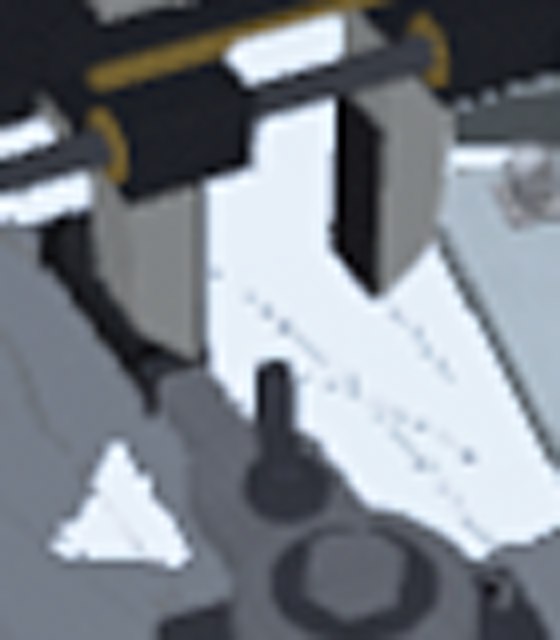

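View pics/t1b.png

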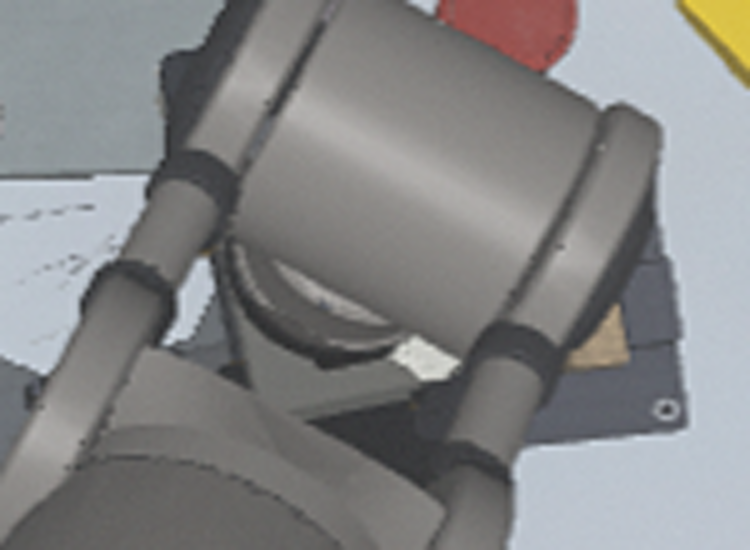

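```bash
python3 - <<'E'
from h import *
p,d=viewer.get_image('side'); cv2.imwrite('pics/side2.png',p[:,:,::-1]); np.save('pics/side2.npy',d)
crop('pics/side2.png','pics/s2b.png',280,230,350,310,8)
st()
E
```

```text
{'t': np.float64(2.625), 'joint_positions': array([-0.518,  0.546,  1.574,  0.002,  1.033, -0.71 ]), 'tcp_pos': array([ 523.454, -209.658,   63.811]), 'tcp_rot': array([-2.438,  1.56 ,  2.465]), 'force': array([ 0.353, -0.72 ,  0.7  ]), 'width': np.float64(40.14)}
[[-0.009  0.982  0.189]
 [ 0.007  0.19  -0.982]
 [-1.    -0.007 -0.008]]
```

View pics/s2b.png

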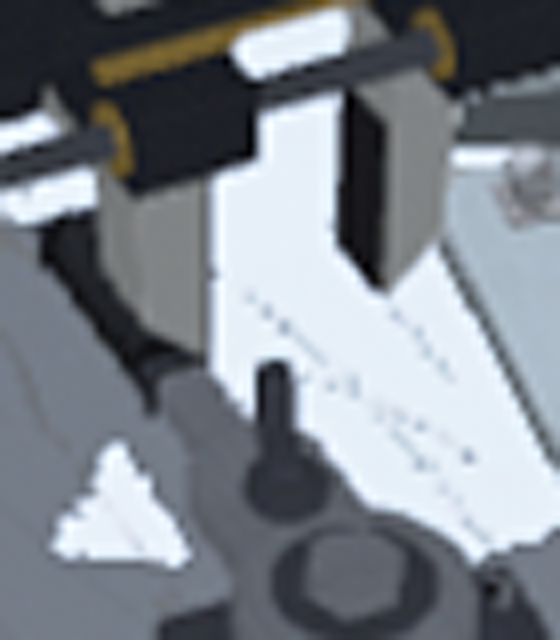

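```bash
python3 - <<'E'
from h import *
crop('pics/side0.png','pics/s0g.png',50,270,180,430,5)
W=world('side',np.load('pics/side0.npy'));
R=np.array([[0,.437,-.9],[0,-.9,-.437],[-1,0,0]]); t=np.array([229.1,-471.9,190])
for y in(-46,46):
  for z in (-9.5,9.5):
    X=t+R@np.array([0,y,z]); p=proj('side',X)[0]; print(X.round(),p.round(),((p-[50,270])*5).round())
W2=world('side',np.load('pics/side2.npy'))
for v in range(240,272,2): print(v,W2[v,328].round(),W2[v,304].round())
for u,v in [(82,390),(130,370),(85,400),(75,420),(155,400),(120,345)]: print(u,v,W[v,u].round())
E
```

```text
[ 218. -426.  190.] [110. 368.] [298. 492.]
[ 200. -435.  190.] [ 93. 378.] [215. 538.]
[ 258. -509.  190.] [146. 422.] [480. 761.]
[ 241. -517.  190.] [128. 434.] [392. 818.]
240 [ 549. -214.  155.] [ 499. -246.  188.]
242 [ 550. -212.  150.] [ 497. -251.  188.]
244 [ 348. -828.  637.] [ 496. -255.  187.]
246 [ 548. -217.  145.] [ 496. -256.  184.]
248 [ 549. -217.  140.] [ 497. -253.  178.]
250 [ 549. -216.  135.] [ 496. -256.  176.]
252 [ 549. -216.  130.] [ 496. -256.  172.]
254 [ 549. -217.  127.] [ 503. -229.  146.]
256 [ 549. -216.  122.] [ 503. -227.  141.]
258 [ 549. -216.  118.] [ 503. -226.  135.]
260 [ 549. -217.  113.] [ 503. -226.  130.]
262 [ 549. -216.  108.] [ 503. -227.  127.]
264 [ 550. -215.  102.] [ 503. -227.  123.]
266 [ 549. -218.  100.] [ 503. -228.  119.]
268 [ 584. -111.    1.] [ 503. -227.  114.]
270 [ 582. -119.    2.] [ 502. -229.  111.]
82 390 [ 241. -572.  335.]
130 370 [ 274. -557.  329.]
85 400 [ 240. -571.  322.]
75 420 [  16. -123. -285.]
155 400 [ 115.  163. -651.]
120 345 [ 266. -533.  334.]
```

View pics/s0g.png

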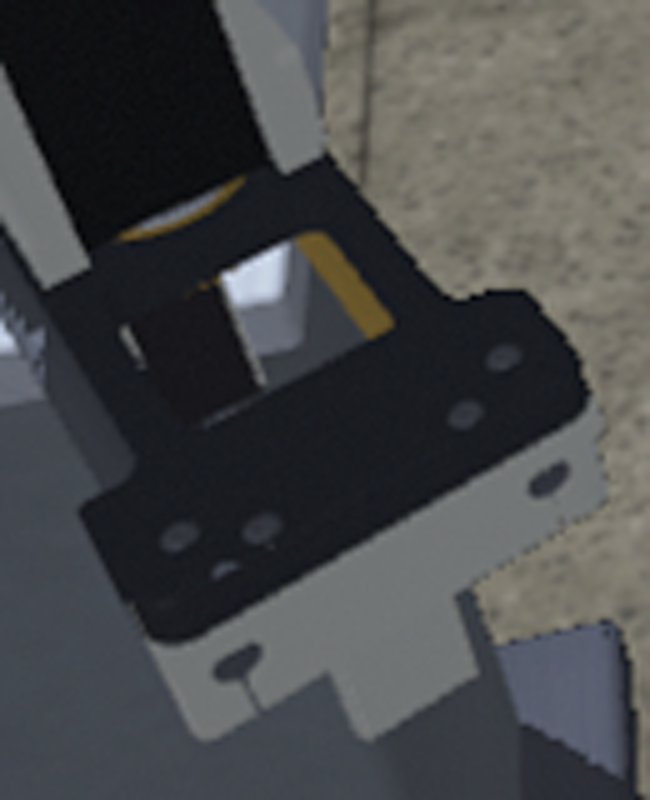

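```bash
python3 - <<'E'
from h import *
for dz in (0,20,30,35,40,45):
  print(dz, 'start',proj('side',[(240.7,-517.5,190+dz),(257.8,-509.2,190+dz)]).round(1).tolist(),'now',proj('side',[(545,-215,63.5+dz),(541,-196,63.5+dz)]).round(1).tolist())
W=world('top',np.load('pics/top1.npy'))
E
```

```text
0 start [[128.5, 433.5], [146.0, 422.2]] now [[325.1, 281.0], [320.0, 274.8]]
20 start [[123.8, 422.3], [141.8, 410.9]] now [[325.2, 272.7], [320.1, 266.5]]
30 start [[121.3, 416.5], [139.6, 405.1]] now [[325.3, 268.4], [320.1, 262.3]]
35 start [[120.1, 413.5], [138.5, 402.1]] now [[325.3, 266.2], [320.1, 260.1]]
40 start [[118.8, 410.5], [137.4, 399.1]] now [[325.4, 264.1], [320.2, 258.0]]
45 start [[117.5, 407.5], [136.3, 396.1]] now [[325.4, 261.9], [320.2, 255.8]]
```

```bash
python3 -m creep '[2,-8,0,0,0,0, 0,-8,0,0,0,0]';python3 -m creep '[0,-6,0,0,0,0, 0,0,0,0,0,0]'; python3 - <<'E'
from h import *
p,d=viewer.get_image('side'); cv2.imwrite('pics/side3.png',p[:,:,::-1]); np.save('pics/side3.npy',d)
crop('pics/side3.png','pics/s3b.png',280,230,350,310,8)
st()
E
```

```text
t: 2.88
tcp_pos: [507.9, -213.0, 63.2]
tcp_rot: [-2.478, 1.563, 2.426]
force: [0.3, 0.4, 0.5]
width: 40.1
t: 3.12
tcp_pos: [501.0, -214.5, 64.0]
tcp_rot: [-2.491, 1.563, 2.413]
force: [-0.4, 0.3, 0.3]
width: 40.2
{'t': np.float64(3.175), 'joint_positions': array([-0.546,  0.514,  1.631,  0.002,  1.003, -0.738]), 'tcp_pos': array([ 501.313, -214.57 ,   63.994]), 'tcp_rot': array([-2.502,  1.564,  2.402]), 'force': array([-0.673, -0.797,  0.583]), 'width': np.float64(39.749)}
[[-0.005  0.982  0.19 ]
 [ 0.005  0.19  -0.982]
 [-1.    -0.004 -0.006]]
```

View pics/s3b.png

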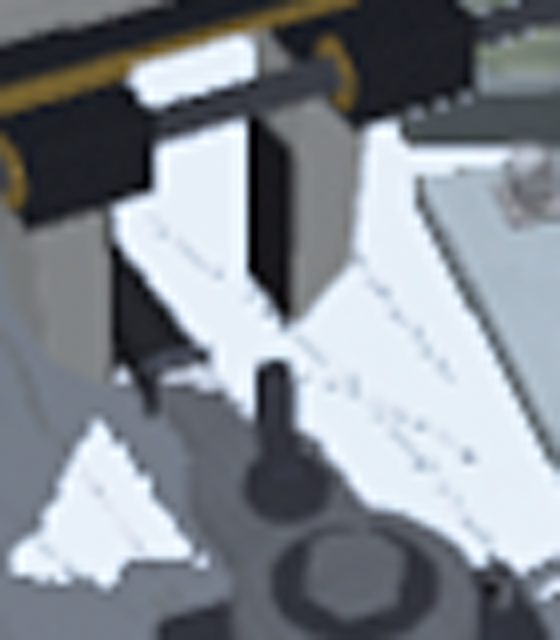

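```bash
python3 -m creep '[0,-5,0,0,0,0, 0,-4,0,0,0,0, 0,0,0,0,0,0]'; python3 - <<'E'
from h import *
p,d=viewer.get_image('side'); cv2.imwrite('pics/side4.png',p[:,:,::-1]); np.save('pics/side4.npy',d)
crop('pics/side4.png','pics/s4b.png',280,230,350,310,8)
st()
W=world('side',d)
for v in range(256,276,2): print(v,W[v,313].round(),W[v,316].round())
E
```

```text
t: 3.55
tcp_pos: [492.1, -216.4, 64.0]
tcp_rot: [-2.509, 1.564, 2.394]
force: [0.1, -1.0, -0.2]
width: 39.5
{'t': np.float64(3.6), 'joint_positions': array([-0.558,  0.502,  1.653,  0.002,  0.993, -0.75 ]), 'tcp_pos': array([ 492.202, -216.379,   64.058]), 'tcp_rot': array([-2.522,  1.564,  2.381]), 'force': array([ 0.402, -0.433, -0.284]), 'width': np.float64(39.99)}
[[-0.005  0.982  0.19 ]
 [ 0.005  0.19  -0.982]
 [-1.    -0.004 -0.006]]
256 [ 520. -225.  135.] [ 525. -224.  133.]
258 [ 520. -224.  129.] [ 525. -223.  128.]
260 [ 519. -227.  128.] [ 525. -224.  124.]
262 [ 520. -223.  120.] [ 525. -225.  120.]
264 [ 520. -224.  117.] [ 525. -223.  114.]
266 [ 520. -224.  113.] [ 525. -223.  110.]
268 [ 520. -224.  108.] [ 525. -224.  106.]
270 [ 520. -223.  102.] [ 559. -109.    0.]
272 [ 551. -113.   -1.] [ 557. -115.   -0.]
274 [ 549. -121.    2.] [ 555. -121.   -0.]
```

View pics/s4b.png

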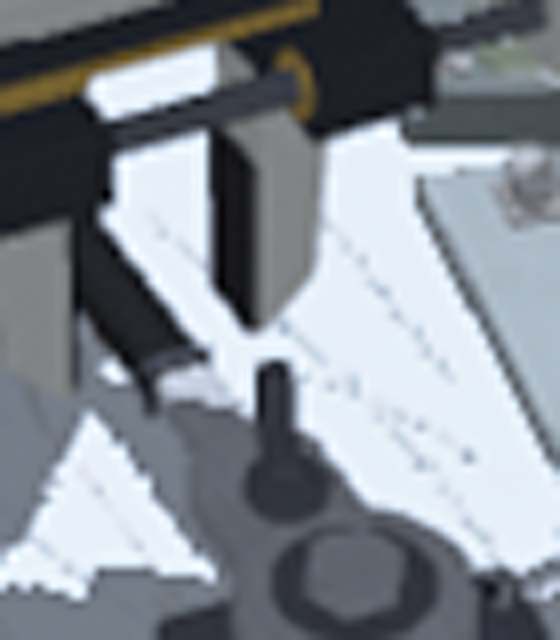

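```bash
cat >> h.py <<'E'
def rayplane(n,u,v,p0,nrm):
    m,R=cam(n); r=R@np.array([(u-m['cx'])/m['fx'],-(v-m['cy'])/m['fy'],-1.]); nrm=np.array(nrm,float)
    return m['xyz']+r*((np.array(p0)-m['xyz'])@nrm)/(r@nrm)
E
python3 - <<'E'
from h import *
n=[.19,-.982,0]; d=np.load('pics/side4.npy'); W=world('side',d)
# near face plane from depth: sample both fingers
a=W[245:264,313:318].reshape(-1,3); b=W[262:275,280:288].reshape(-1,3)
a=a[abs(a[:,0]-520)<15]; 
print(np.median(a,0),np.median(b,0), np.median(a@n),np.median(b@n), 'nominal', (np.array([492.2,-216.4,0])@n)+9.5)
p0=np.median(a,0)
for nm,u,v in [('R inner low',280+250/8,230+328/8),('R inner hi',280+257/8,230+200/8),('L inner',280+75/8,230+370/8),('L inner hi',280+72/8,230+240/8),('R outer',280+322/8,230+200/8)]: print(nm,rayplane('side',u,v,p0,n).round(1))
E
```

```text
[ 523.13399669 -223.90255658  138.96819523] [ 465.51580157 -234.9311827   128.98999433] 319.2492037120627 319.2689034123686 nominal 315.5228
R inner low [ 516.1 -225.3  102.6]
R inner hi [ 517.9 -224.9  137.5]
L inner [ 475.3 -233.2  107. ]
L inner hi [ 475.8 -233.1  142.4]
R outer [ 533.2 -222.   131.9]
```

```bash
python3 -m creep '[0,10,0,0,0,0, 0,10,0,0,0,0, 0,9.5,-1,0,0,0, 12,0,-1,0,0,0, 13,0,0,0,0,0]'; python3 -m creep '[0,0,0,0,0,0]';  python3 - <<'E'
from h import *
p,d=viewer.get_image('side'); cv2.imwrite('pics/side5.png',p[:,:,::-1]); np.save('pics/side5.npy',d)
crop('pics/side5.png','pics/s5b.png',280,230,350,310,8)
st()
E
```

```text
t: 4.22
tcp_pos: [524.2, -208.1, 38.0]
tcp_rot: [-2.666, 1.566, 2.239]
force: [-0.3, -0.8, -0.1]
width: 40.0
t: 4.35
tcp_pos: [523.0, -207.5, 36.3]
tcp_rot: [-2.504, 1.563, 2.4]
force: [-0.8, -0.4, 1.5]
width: 40.0
{'t': np.float64(4.4), 'joint_positions': array([-0.515,  0.577,  1.606,  0.002,  0.966, -0.708]), 'tcp_pos': array([ 523.282, -207.69 ,   36.833]), 'tcp_rot': array([-2.531,  1.564,  2.373]), 'force': array([ 0.664, -0.039,  0.432]), 'width': np.float64(40.113)}
[[-0.005  0.982  0.191]
 [ 0.005  0.191 -0.982]
 [-1.    -0.004 -0.006]]
```

View pics/s5b.png

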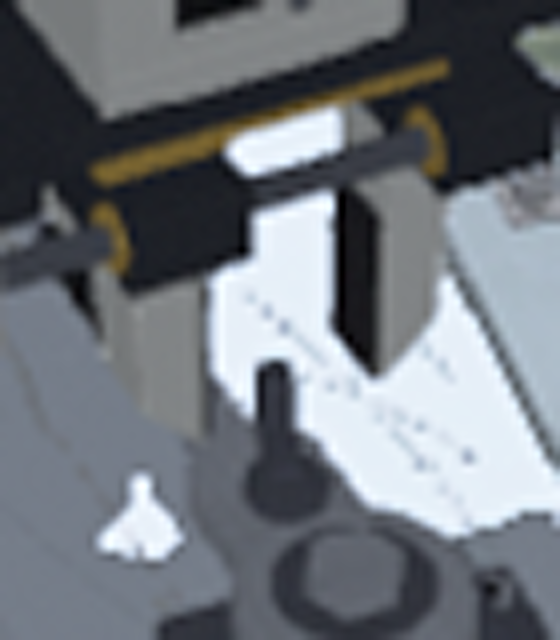

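```bash
python3 -m creep '[9,0,1,0,0,0, 0,-9,0,0,0,0, 0,-8,0,0,0,0, 0,-5,0,0,0,0]'; python3 -m creep '[0,-4,0,0,0,0, 0,0,0,0,0,0]';  python3 - <<'E'
from h import *
p,d=viewer.get_image('side'); cv2.imwrite('pics/side6.png',p[:,:,::-1]); np.save('pics/side6.npy',d)
crop('pics/side6.png','pics/s6b.png',280,230,350,310,8)
st()
E
```

```text
t: 4.9
tcp_pos: [501.0, -213.1, 27.9]
tcp_rot: [-2.747, 1.565, 2.156]
force: [2.6, 3.2, -0.9]
width: 40.5
t: 5.15
tcp_pos: [497.0, -214.1, 28.4]
tcp_rot: [-2.95, 1.566, 1.953]
force: [0.4, 0.3, -1.2]
width: 39.8
{'t': np.float64(5.2), 'joint_positions': array([-0.55 ,  0.555,  1.679,  0.004,  0.911, -0.743]), 'tcp_pos': array([ 497.083, -214.121,   28.429]), 'tcp_rot': array([-2.918,  1.566,  1.985]), 'force': array([ 1.01 , -0.154, -0.879]), 'width': np.float64(40.424)}
[[-0.002  0.982  0.19 ]
 [ 0.005  0.19  -0.982]
 [-1.    -0.001 -0.005]]
```

View pics/s6b.png

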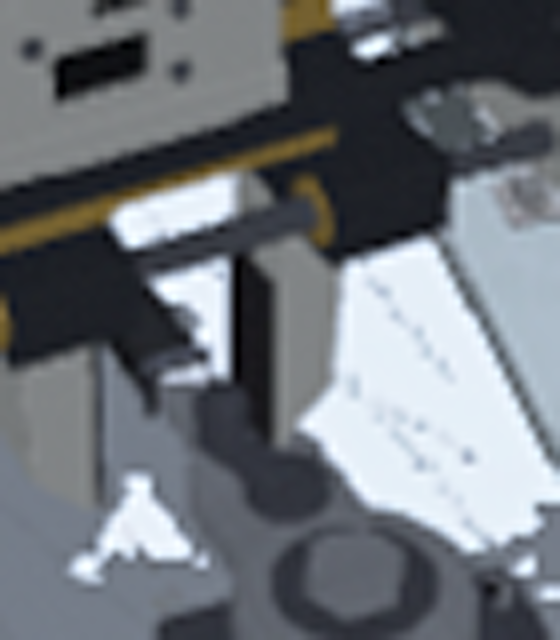

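```bash
python3 - <<'E'
from h import *
print('thumb top',ray('side',280+222/8,230+382/8,76), 'predicted -0.35..:', [ (520.6-20*np.sin(.2+q),-228.9+20*np.cos(.2+q)) for q in (0,.2,.35)])
n=[.19,-.982,0]; W=world('side',np.load('pics/side6.npy')); a=W[262:275,316:319].reshape(-1,3); p0=np.median(a,0);print(p0)
for u,v in [(272,300),(275,445),(97,420),(96,360)]: print(rayplane('side',280+u/8,230+v/8,p0,n).round(1))
E
```

```text
thumb top [ 513.4237434  -211.43422531   76.        ] predicted -0.35..: [(np.float64(516.6266133840988), np.float64(-209.2986684431752)), (np.float64(512.811633153827), np.float64(-210.47878011994231)), (np.float64(510.14625542138685), np.float64(-211.8495095588099))]
[ 527.57185962 -221.89712219  104.927882  ]
[ 521.7 -223.   107.4]
[ 522.5 -222.9   64.7]
[ 480.1 -231.1   89.8]
[ 480.4 -231.   106.8]
```

```bash
python3 -m creep '[0,-3,0,0,0,0, 0,-3,0,0,0,0, 0,0,0,0,0,0]';  python3 - <<'E'
from h import *
p,d=viewer.get_image('side'); cv2.imwrite('pics/side7.png',p[:,:,::-1]); np.save('pics/side7.npy',d)
crop('pics/side7.png','pics/s7b.png',280,230,350,310,8)
st()
E
```

```text
t: 5.58
tcp_pos: [492.1, -215.6, 28.5]
tcp_rot: [2.927, 1.567, 1.547]
force: [2.1, 0.9, -1.6]
width: 40.0
{'t': np.float64(5.625), 'joint_positions': array([-0.558,  0.548,  1.693,  0.004,  0.902, -0.752]), 'tcp_pos': array([ 492.049, -215.514,   28.483]), 'tcp_rot': array([2.964, 1.567, 1.584]), 'force': array([ 2.971,  0.427, -1.619]), 'width': np.float64(40.26)}
[[-0.     0.982  0.19 ]
 [ 0.004  0.19  -0.982]
 [-1.     0.001 -0.004]]
```

View pics/s7b.png

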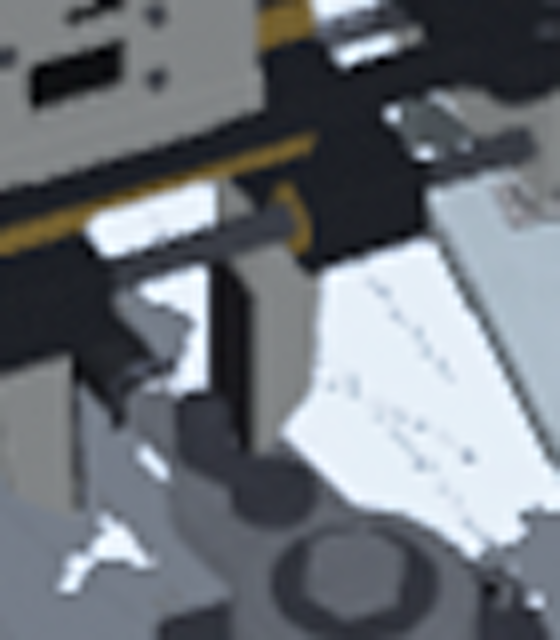

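```bash
python3 -m creep '[0,4,0,0,0,0, -18,0,0,0,0,0, -20,0,0,0,0,0, 0,8,-35,0,0,0, 0,6,-35,0,0,0]'; python3 -m creep '[0,0,0,-3,0,0]';  python3 - <<'E'
from h import *
snap('8')
crop('pics/side8.png','pics/s8b.png',240,190,360,310,6)
crop('pics/top8.png','pics/t8b.png',290,220,460,310,4)
go(495,-143,68,0.25)
E
```

```text
t: 6.25
tcp_pos: [494.8, -144.6, 67.6]
tcp_rot: [-2.334, 1.564, 2.566]
force: [-0.4, -0.2, -0.2]
width: 40.1
t: 6.38
tcp_pos: [494.2, -142.5, 67.8]
tcp_rot: [-2.333, 1.563, 2.623]
force: [0.1, -0.7, 0.3]
width: 39.8
{'t': np.float64(6.475), 'joint_positions': array([-0.433,  0.463,  1.712,  0.   ,  0.973, -0.674]), 'tcp_pos': array([ 494.602, -144.104,   67.759]), 'tcp_rot': array([-2.296,  1.564,  2.658]), 'force': array([-0.206,  0.211,  0.307]), 'width': np.float64(40.353)}
[[-0.006  0.971  0.239]
 [ 0.003  0.239 -0.971]
 [-1.    -0.005 -0.005]]
shift tool [-0.2  0.6 -1. ]
turn deg [-0.5 -0.3  0.3]
```

View pics/s8b.png

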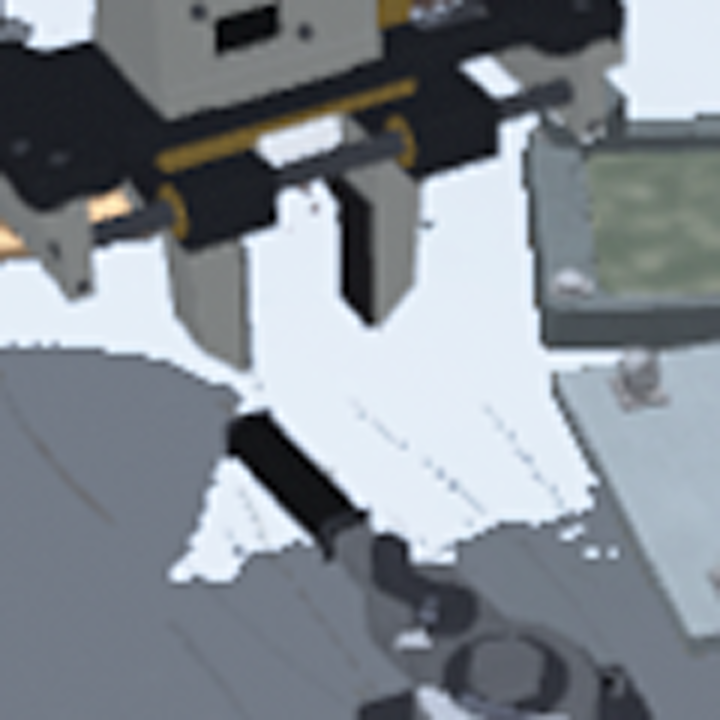

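View pics/t8b.png

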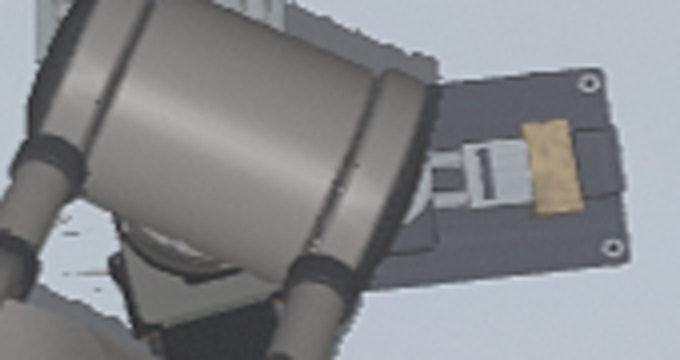

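```bash
python3 - <<'E'
from h import *
f=lambda u,v,z: ray('side',240+u/6,190+v/6,z)
o=(f(268,412,52)+f(232,430,52))/2; i=(f(360,516,52)+f(330,545,52))/2
print('grip outer',o.round(1),'inner',i.round(1)); ax=np.array([527.2,-260.3])
for p in (o,i): d=p[:2]-ax; print(np.hypot(*d), 'q',np.arctan2(-d[0],d[1])-.084)
n=[.239,-.971,0]; W=world('side',np.load('pics/side8.npy')); a=W[228:238,304:308].reshape(-1,3); p0=np.median(a,0);print(p0)
L=rayplane('side',240+248/6,190+365/6,p0,n);Rr=rayplane('side',240+373/6,190+325/6,p0,n); print(L.round(1),Rr.round(1),((L+Rr)/2).round(1))
E
```

```text
grip outer [ 485.2 -120.8   52. ] inner [ 501.6 -181.6   52. ]
145.645262818932 q 0.20843513748753156
82.78286080814377 q 0.22986215006163135
[ 526.80860954 -148.59071362  129.75332628]
[ 477.7 -160.7  106.8] [ 519.7 -150.3  105.7] [ 498.7 -155.5  106.3]
```

```bash
python3 -m creep '[25,-2,0,-3,0,0, 25,-2,0,0,0,0, 13,0,0,0,0,0, 9,0,0,0,0,0, 0,0,0,0,0,0]';  python3 - <<'E'
from h import *
p,d=viewer.get_image('side'); cv2.imwrite('pics/side9.png',p[:,:,::-1]); np.save('pics/side9.npy',d)
crop('pics/side9.png','pics/s9b.png',240,190,360,310,6)
st()
E
```

```text
t: 7.1
tcp_pos: [491.1, -147.2, -5.4]
tcp_rot: [-2.132, 1.565, 2.87]
force: [0.2, -0.2, -0.1]
width: 39.9
{'t': np.float64(7.15), 'joint_positions': array([-4.400e-01,  5.680e-01,  1.785e+00, -1.000e-03,  7.930e-01,
       -7.290e-01]), 'tcp_pos': array([ 491.435, -147.363,   -4.952]), 'tcp_rot': array([-2.098,  1.566,  2.904]), 'force': array([ 0.153,  0.108, -0.355]), 'width': np.float64(39.656)}
[[-0.004  0.958  0.286]
 [ 0.001  0.286 -0.958]
 [-1.    -0.004 -0.002]]
```

View pics/s9b.png

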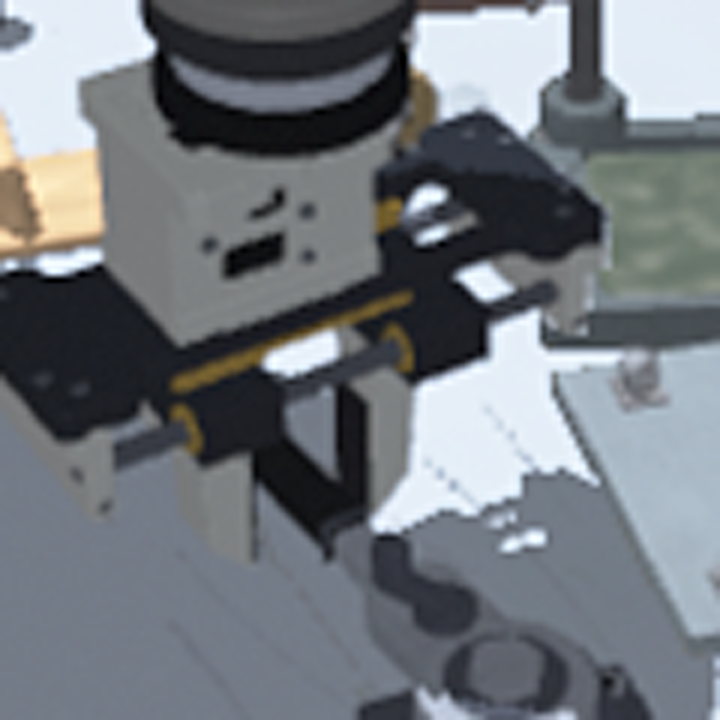

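```bash
python3 -m creep '[0,-16,1.2,-8,0,0, 0,-16,1.2,-8,0,0, 0,-16,1.2,-8,0,0, 0,-16,1.2,-8,0,0]';  python3 - <<'E'
from h import *
s,R=st(); d=s['tcp_pos'][:2]-[525.5,-259.5]; print(np.hypot(*d),np.arctan2(-d[0],d[1])-.084)
E
```

```text
t: 7.65
tcp_pos: [441.7, -182.3, -2.2]
tcp_rot: [0.598, 1.566, -0.106]
force: [2.5, 3.6, -3.1]
width: 40.1
{'t': np.float64(7.65), 'joint_positions': array([-0.553,  0.514,  1.888,  0.003,  0.735, -1.421]), 'tcp_pos': array([ 441.747, -182.296,   -2.187]), 'tcp_rot': array([ 0.598,  1.566, -0.106]), 'force': array([ 2.532,  3.581, -3.074]), 'width': np.float64(40.139)}
[[ 0.004  0.648  0.762]
 [-0.     0.762 -0.648]
 [-1.     0.003  0.004]]
113.90784140134795 0.7420596786368844
```

```bash
python3 -m creep '[0,-16,1,-8,0,0, 0,-15,0.5,-7,0,0, 0,0,0,0,0,0]';  python3 - <<'E'
from h import *
p,d=viewer.get_image('side'); cv2.imwrite('pics/side10.png',p[:,:,::-1]); np.save('pics/side10.npy',d)
crop('pics/side10.png','pics/s10b.png',230,230,360,350,6)
s,R=st(); d=s['tcp_pos'][:2]-[525.5,-259.5]; print(np.hypot(*d),np.arctan2(-d[0],d[1])-.084)
E
```

```text
t: 8.02
tcp_pos: [425.1, -208.1, -0.7]
tcp_rot: [0.478, 1.563, 0.041]
force: [-0.5, 0.8, 0.1]
width: 39.9
{'t': np.float64(8.075), 'joint_positions': array([-0.62 ,  0.504,  1.902,  0.007,  0.73 , -1.758]), 'tcp_pos': array([ 425.35 , -207.796,   -0.69 ]), 'tcp_rot': array([0.46 , 1.563, 0.022]), 'force': array([0.85 , 0.333, 0.941]), 'width': np.float64(39.787)}
[[ 0.008  0.424  0.906]
 [ 0.     0.906 -0.424]
 [-1.     0.003  0.007]]
112.7093026564231 1.0102175432727694
```

View pics/s10b.png

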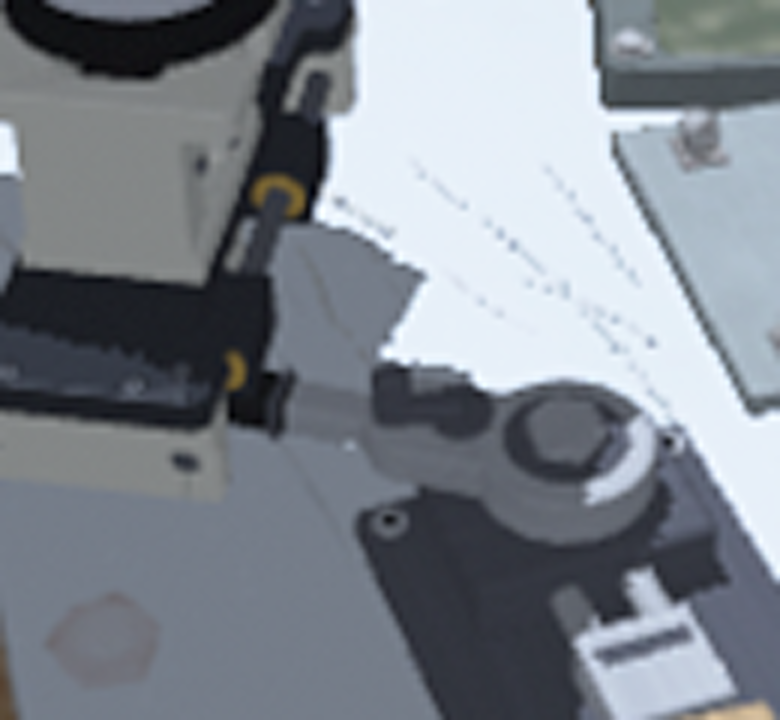

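```bash
python3 -m creep '[1,19,1,9.7,0,0, 1,19,1,9.7,0,0, 1,19,1,9.7,0,0, 1,19,1,9.7,0,0, 1,19,1,9.7,0,0]'; python3 - <<'E'
from h import *
s,R=st(); d=s['tcp_pos'][:2]-[525.5,-259.5]; print(np.hypot(*d),np.arctan2(-d[0],d[1])-.084, np.arctan2(R[1,1],R[0,1])-.084)
E
```

```text
t: 8.7
tcp_pos: [498.3, -146.2, -2.1]
tcp_rot: [0.84, 1.557, -0.483]
force: [-1.6, -2.3, 0.3]
width: 40.2
{'t': np.float64(8.7), 'joint_positions': array([-4.330e-01,  5.630e-01,  1.782e+00, -1.000e-03,  7.830e-01,
       -6.790e-01]), 'tcp_pos': array([ 498.289, -146.221,   -2.083]), 'tcp_rot': array([ 0.84 ,  1.557, -0.483]), 'force': array([-1.628, -2.295,  0.317]), 'width': np.float64(40.174)}
[[ 0.012  0.969  0.245]
 [-0.006  0.245 -0.97 ]
 [-1.     0.01   0.009]]
116.50148897101484 0.1517420044886486 0.16352492115644202
```

```bash
python3 -m creep '[1,18,1,9,0,0, 1,18,1,9,0,0, 0,0,0,0,0,0]'; python3 - <<'E'
from h import *
p,d=viewer.get_image('side'); cv2.imwrite('pics/side11.png',p[:,:,::-1]); np.save('pics/side11.npy',d)
crop('pics/side11.png','pics/s11b.png',240,240,390,390,5)
s,R=st(); d=s['tcp_pos'][:2]-[525.5,-259.5]; print(np.hypot(*d),np.arctan2(-d[0],d[1])-.084, np.arctan2(R[1,1],R[0,1])-.084)
E
```

```text
t: 9.07
tcp_pos: [536.5, -140.8, -2.4]
tcp_rot: [1.07, 1.556, -0.581]
force: [-0.4, 0.5, -0.6]
width: 40.1
{'t': np.float64(9.125), 'joint_positions': array([-0.393,  0.61 ,  1.684, -0.004,  0.833, -0.312]), 'tcp_pos': array([ 535.647, -140.718,   -2.544]), 'tcp_rot': array([ 1.055,  1.557, -0.594]), 'force': array([-0.669, -0.142,  0.404]), 'width': np.float64(40.233)}
[[ 0.012  0.997 -0.078]
 [-0.008 -0.078 -0.997]
 [-1.     0.012  0.007]]
119.21490947221965 -0.16921468395676875 -0.16249546238917395
```

View pics/s11b.png

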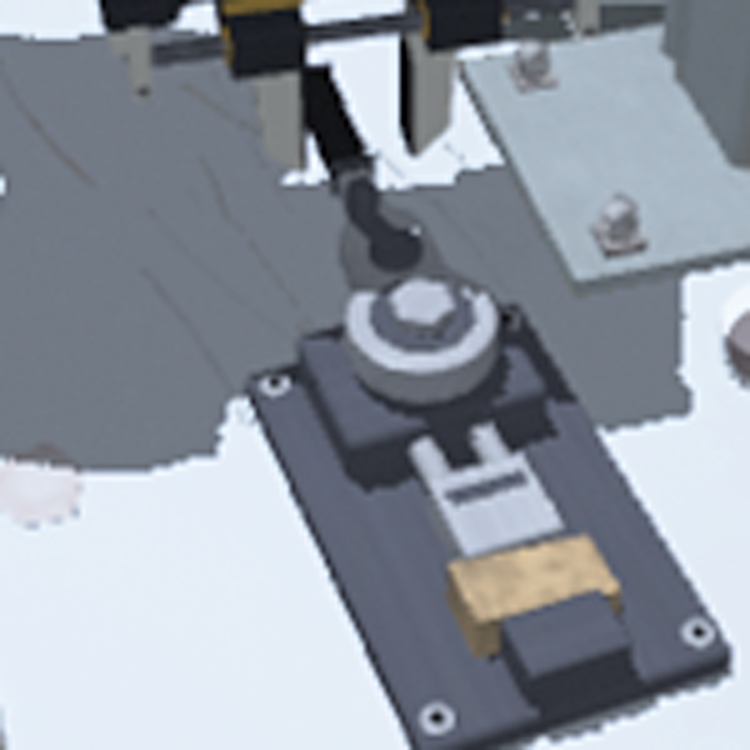

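```bash
python3 -m creep '[0.5,-20,1.7,-9.7,0,0, 0.5,-20,1.7,-9.7,0,0, 0.5,-20,1.7,-9.7,0,0, 0.5,-20,1.7,-9.7,0,0, 0.5,-20,1.7,-9.7,0,0]'; python3 - <<'E'
from h import *
s,R=st(); d=s['tcp_pos'][:2]-[525.5,-259.5]; print(np.hypot(*d),np.arctan2(-d[0],d[1])-.084, np.arctan2(R[1,1],R[0,1])-.084)
E
```

```text
t: 9.75
tcp_pos: [445.1, -174.4, -3.4]
tcp_rot: [0.333, 1.546, -0.43]
force: [5.5, 1.3, 1.3]
width: 40.1
{'t': np.float64(9.75), 'joint_positions': array([-0.536,  0.507,  1.909,  0.004,  0.701, -1.346]), 'tcp_pos': array([ 445.14 , -174.356,   -3.399]), 'tcp_rot': array([ 0.333,  1.546, -0.43 ]), 'force': array([5.458, 1.254, 1.33 ]), 'width': np.float64(40.118)}
[[ 0.023  0.692  0.722]
 [-0.011  0.722 -0.692]
 [-1.     0.008  0.024]]
117.07783789450141 0.6725060457244311 0.7230436574895833
```

```bash
python3 -m creep '[0.5,-19,1.5,-9,0,0, 0.5,-18,1.5,-9,0,0, 0,0,0,0,0,0]'; python3 - <<'E'
from h import *
p,d=viewer.get_image('side'); cv2.imwrite('pics/side12.png',p[:,:,::-1]); np.save('pics/side12.npy',d)
crop('pics/side12.png','pics/s12b.png',240,240,390,390,5)
s,R=st(); d=s['tcp_pos'][:2]-[525.5,-259.5]; print(np.hypot(*d),np.arctan2(-d[0],d[1])-.084, np.arctan2(R[1,1],R[0,1])-.084)
E
```

```text
t: 10.12
tcp_pos: [422.8, -204.4, -3.0]
tcp_rot: [0.069, 1.543, -0.367]
force: [0.3, 0.2, -1.2]
width: 39.9
{'t': np.float64(10.175), 'joint_positions': array([-0.618,  0.494,  1.934,  0.011,  0.686, -1.76 ]), 'tcp_pos': array([ 423.018, -203.993,   -2.984]), 'tcp_rot': array([ 0.073,  1.543, -0.364]), 'force': array([0.168, 0.416, 0.965]), 'width': np.float64(39.968)}
[[ 0.026  0.424  0.905]
 [-0.01   0.906 -0.424]
 [-1.     0.002  0.028]]
116.54825134012735 0.990402150917966 1.0490716027960683
```

View pics/s12b.png

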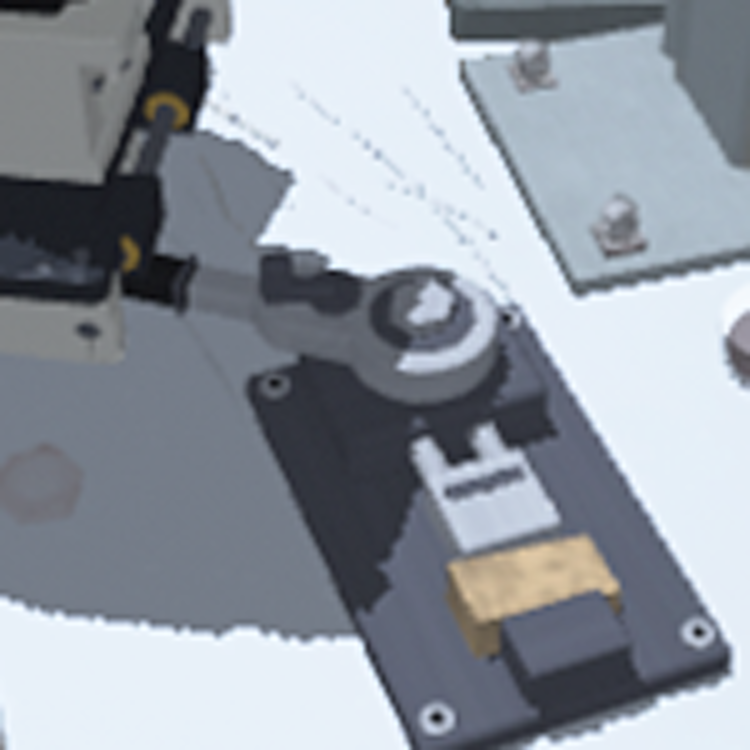

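```bash
python3 -m creep '[0.5,19.5,1.3,9.8,0,0, 0.5,19.5,1.3,9.8,0,0, 0.5,19.5,1.3,9.8,0,0, 0.5,19.5,1.3,9.8,0,0, 0.5,19.5,1.3,9.8,0,0]'; python3 -m creep '[0.5,18,1.3,9,0,0, 0.5,18,1.3,9,0,0, 0,0,0,0,0,0]'; python3 - <<'E'
from h import *
s,R=st(); d=s['tcp_pos'][:2]-[525.5,-259.5]; print(np.hypot(*d),np.arctan2(-d[0],d[1])-.084, np.arctan2(R[1,1],R[0,1])-.084)
E
```

```text
t: 10.8
tcp_pos: [494.8, -139.1, -4.0]
tcp_rot: [0.863, 1.544, -0.468]
force: [-1.0, -3.3, 0.1]
width: 39.8
t: 11.18
tcp_pos: [530.8, -133.1, -4.8]
tcp_rot: [1.121, 1.547, -0.537]
force: [-0.1, -0.5, -0.8]
width: 40.0
{'t': np.float64(11.175), 'joint_positions': array([-0.383,  0.6  ,  1.714, -0.005,  0.804, -0.293]), 'tcp_pos': array([ 530.776, -133.089,   -4.751]), 'tcp_rot': array([ 1.121,  1.547, -0.537]), 'force': array([-0.075, -0.455, -0.785]), 'width': np.float64(40.047)}
[[ 0.02   0.996 -0.087]
 [-0.012 -0.087 -0.996]
 [-1.     0.021  0.01 ]]
126.5212290802261 -0.12570959888173952 -0.1708674849718691
```

```bash
python3 -m creep '[0.5,-20.5,3,-9.7,0,0, 0.5,-20.5,3,-9.7,0,0, 0.5,-20.5,3,-9.7,0,0, 0.5,-20,2,-9.7,0,0, 0.5,-20,2,-9.7,0,0]'; python3 -m creep '[0.5,-19,1.5,-9,0,0, 0.5,-19,1.5,-9,0,0, 0,0,0,0,0,0]'; python3 - <<'E'
from h import *
p,d=viewer.get_image('side'); cv2.imwrite('pics/side13.png',p[:,:,::-1]); np.save('pics/side13.npy',d)
crop('pics/side13.png','pics/s13b.png',240,240,390,390,5)
s,R=st(); d=s['tcp_pos'][:2]-[525.5,-259.5]; print(np.hypot(*d),np.arctan2(-d[0],d[1])-.084, np.arctan2(R[1,1],R[0,1])-.084)
E
```

```text
t: 11.8
tcp_pos: [439.6, -169.9, -6.7]
tcp_rot: [0.321, 1.535, -0.449]
force: [5.2, 1.1, 2.6]
width: 40.3
t: 12.18
tcp_pos: [416.9, -200.6, -6.6]
tcp_rot: [0.026, 1.532, -0.416]
force: [0.3, 1.8, 0.3]
width: 40.1
{'t': np.float64(12.225), 'joint_positions': array([-0.62 ,  0.488,  1.966,  0.013,  0.65 , -1.757]), 'tcp_pos': array([ 417.038, -200.117,   -6.616]), 'tcp_rot': array([ 0.032,  1.532, -0.411]), 'force': array([0.208, 0.831, 0.515]), 'width': np.float64(40.027)}
[[ 0.036  0.429  0.903]
 [-0.016  0.903 -0.429]
 [-0.999  0.001  0.039]]
123.65364907226608 0.9858753046494587 1.0434329879026627
```

View pics/s13b.png

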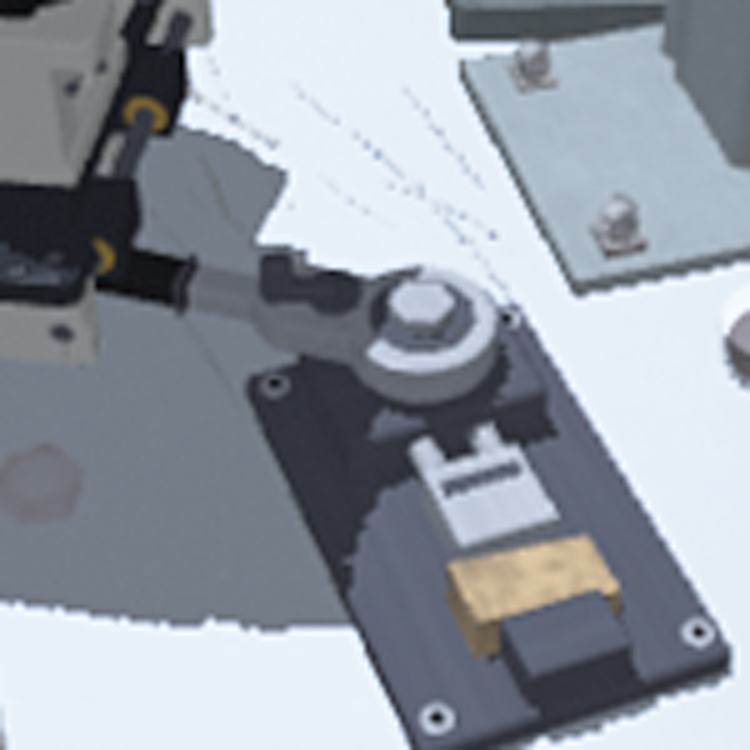

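```bash
python3 - <<'E'
from h import *
p,d=viewer.get_image('top'); cv2.imwrite('pics/top13.png',p[:,:,::-1]); np.save('pics/top13.npy',d)
a=cv2.imread('pics/top0.png')[240:285,390:450]; b=p[240:285,390:450,::-1]
cv2.imwrite('pics/cmp13.png',cv2.resize(np.vstack([a,b]),None,fx=6.5,fy=6.5,interpolation=cv2.INTER_CUBIC))
E
```

```text
(no output)
```

View pics/cmp13.png

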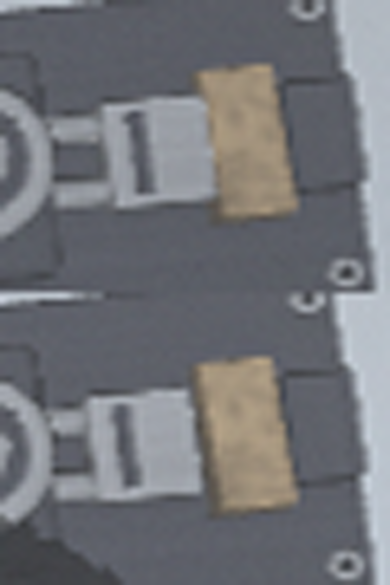

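```bash
python3 -m creep '[0,8,0,0,0,0, -50,0,0,0,0,0, -50,0,0,0,0,0, 0,0,0,10,0,0, 0,0,0,10,0,0]'; python3 -m creep '[0,0,0,10,0,0, 0,0,0,10,0,0,0,0,0,10,0,0,0,0,0,9,0,0]' 80 20; python3 - <<'E'
from h import *
go(533.5,-355.5,100,.084)
E
```

```text
t: 12.9
tcp_pos: [417.2, -185.5, 95.0]
tcp_rot: [0.417, 1.537, -0.388]
force: [0.0, 0.3, -0.3]
width: 39.9
t: 13.4
tcp_pos: [417.4, -180.9, 94.4]
tcp_rot: [1.133, 1.54, -0.376]
force: [0.1, 0.4, 0.5]
width: 75.3
{'t': np.float64(13.4), 'joint_positions': array([-0.583,  0.309,  1.876,  0.008,  0.927, -0.648]), 'tcp_pos': array([ 417.45 , -180.873,   94.369]), 'tcp_rot': array([ 1.133,  1.54 , -0.376]), 'force': array([0.083, 0.427, 0.498]), 'width': np.float64(75.287)}
[[ 0.028  0.998  0.061]
 [-0.011  0.061 -0.998]
 [-1.     0.028  0.013]]
shift tool [ -0.4 105.3 181.4]
turn deg [-1.3  0.8 -1.6]
```

```bash
python3 -m creep '[0,26.3,45.4,-1,0.8,-1.6, 0,26.3,45.4,0,0,0, 0,26.3,45.4,0,0,0, 0,26.3,45.4,0,0,0, 0,0,0,0,0,0]'; python3 - <<'E'
from h import *
snap('14')
crop('pics/side14.png','pics/s14b.png',260,240,420,380,5)
crop('pics/top14.png','pics/t14b.png',330,210,480,300,5)
go(533.5,-355.5,60,.084)
E
```

```text
t: 14.02
tcp_pos: [538.8, -351.0, 91.3]
tcp_rot: [-2.245, 1.561, 2.544]
force: [-0.2, 0.5, -0.5]
width: 80.1
{'t': np.float64(14.125), 'joint_positions': array([-0.694,  0.643,  1.302, -0.   ,  1.209, -0.773]), 'tcp_pos': array([ 537.213, -348.092,   91.7  ]), 'tcp_rot': array([-2.309,  1.558,  2.482]), 'force': array([-0.197, -0.178,  0.424]), 'width': np.float64(79.828)}
[[-0.01   0.997  0.079]
 [ 0.008  0.079 -0.997]
 [-1.    -0.009 -0.008]]
shift tool [31.7 -4.   7.4]
turn deg [-0.3 -0.5  0.5]
```

View pics/s14b.png

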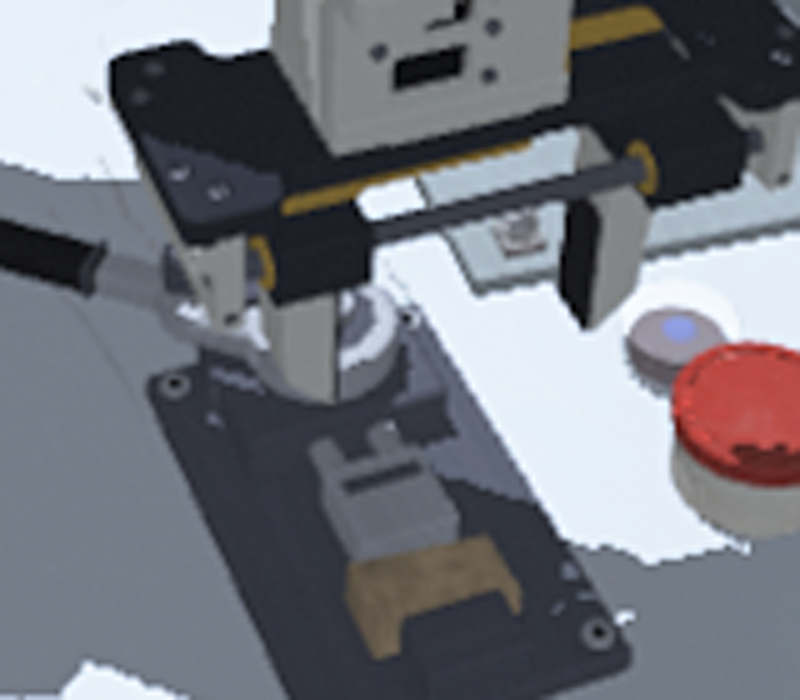

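View pics/t14b.png

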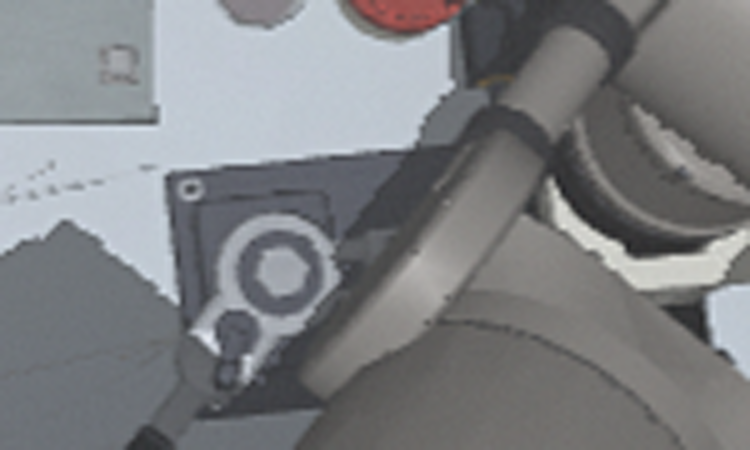

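```bash
cat >> h.py <<'E'
def fing(npy,L,Rr,a,nyaw,half=11):
    "L,Rr: px of near inner tip corners; a: (u0,v0,u1,v1) patch on the near finger face"
    n=np.array([np.sin(nyaw),-np.cos(nyaw),0]); W=world('side',np.load(npy)); p0=np.median(W[a[1]:a[3],a[0]:a[2]].reshape(-1,3),0)
    l=rayplane('side',*L,p0,n); r=rayplane('side',*Rr,p0,n); c=(l+r)/2-n*half
    print('patch',p0.round(1),'L',l.round(1),'R',r.round(1),'sep',np.linalg.norm(l-r).round(1),'TCP',c.round(1)); return c
E
python3 - <<'E'
from h import *
fing('pics/side14.npy',(260+335/5,240+400/5),(260+590/5,240+328/5),(381,288,387,296),.079)
print('wedge side cam', [ray('side',260+u/5,240+v/5,30).round(1) for u,v in [(345,560),(497,537),(522,583),(368,620)]])
E
```

```text
patch [ 589.8 -360.2  156.2] L [ 500.3 -367.2  128.5] R [ 583.4 -360.7  129. ] sep 83.4 TCP [ 541.  -353.   128.8]
wedge side cam [array([ 511.8, -346.8,   30. ]), array([ 562.9, -351.5,   30. ]), array([ 564. , -371.6,   30. ]), array([ 511.6, -371.9,   30. ])]
```

```bash
python3 -m creep '[35,-2.7,5.8,-0.3,0,0, 30,0,0,0,0,0, 25,0,0,0,0,0, 8,0,0,0,0,0, 0,0,0,0,0,0]'; python3 - <<'E'
from h import *
p,d=viewer.get_image('side'); cv2.imwrite('pics/side15.png',p[:,:,::-1]); np.save('pics/side15.npy',d)
crop('pics/side15.png','pics/s15b.png',280,280,420,400,5)
go(535,-354,-20,.084)
E
```

```text
t: 14.75
tcp_pos: [533.1, -345.4, -5.9]
tcp_rot: [-2.326, 1.557, 2.474]
force: [1.0, -0.1, 0.1]
width: 80.2
{'t': np.float64(14.8), 'joint_positions': array([-0.695,  0.745,  1.404, -0.   ,  1.006, -0.783]), 'tcp_pos': array([ 533.331, -345.618,   -5.511]), 'tcp_rot': array([-2.329,  1.557,  2.47 ]), 'force': array([-0.253,  0.587, -0.165]), 'width': np.float64(80.172)}
[[-0.01   0.996  0.087]
 [ 0.008  0.087 -0.996]
 [-1.    -0.01  -0.009]]
shift tool [14.4  1.1  8.6]
turn deg [ 0.2 -0.5  0.6]
```

View pics/s15b.png

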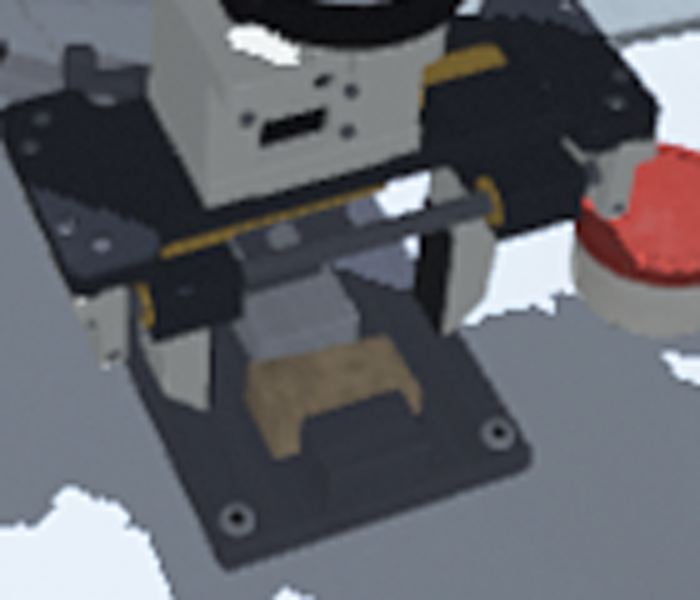

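```bash
python3 - <<'E'
from h import *
fing('pics/side15.npy',(280+210/5,280+410/5),(280+445/5,280+334/5),(371,330,375,338),.087)
print('wedge side cam', [ray('side',280+u/5,280+v/5,30).round(1) for u,v in [(245,360),(390,335),(420,385),(268,418)]])
E
```

```text
patch [ 581.7 -354.6   61.8] L [ 495.3 -362.1   28.9] R [ 578.5 -354.9   30.2] sep 83.5 TCP [ 535.9 -347.5   29.6]
wedge side cam [array([ 511.8, -346.8,   30. ]), array([ 560.9, -350. ,   30. ]), array([ 563.1, -372.2,   30. ]), array([ 511.8, -371.1,   30. ])]
```

```bash
python3 -m creep '[0,1,10,0,-0.5,0.5, 7,0,0,0,0,0, 5,0,0,0,0,0, 0,0,0,0,0,0]'; python3 - <<'E'
from h import *
p,d=viewer.get_image('side'); cv2.imwrite('pics/side16.png',p[:,:,::-1]); np.save('pics/side16.npy',d)
crop('pics/side16.png','pics/s16b.png',280,280,420,400,5)
go(535,-354,-20,.084)
E
```

```text
t: 15.3
tcp_pos: [536.5, -357.4, -15.6]
tcp_rot: [0.68, 1.566, -0.804]
force: [0.5, 0.4, 0.2]
width: 79.7
{'t': np.float64(15.35), 'joint_positions': array([-7.060e-01,  7.620e-01,  1.401e+00, -1.000e-03,  9.740e-01,
       -7.930e-01]), 'tcp_pos': array([ 536.599, -357.383,  -15.402]), 'tcp_rot': array([ 0.684,  1.566, -0.799]), 'force': array([ 0.645,  0.17 , -0.164]), 'width': np.float64(79.607)}
[[ 0.003  0.996  0.087]
 [-0.003  0.087 -0.996]
 [-1.     0.003  0.004]]
shift tool [ 4.6 -1.3 -3.5]
turn deg [ 0.2  0.2 -0.2]
```

View pics/s16b.png

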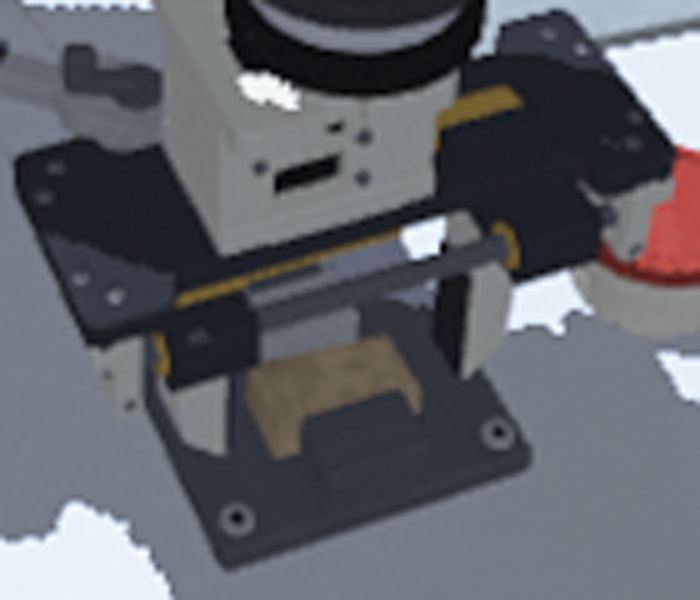

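```bash
python3 -m creep '[3,-1.5,-2,0,0,0, 0,0,0,0,0,0]'; python3 -m creep '[0,0,0,0,0,0, 0,0,0,0,0,0, 0,0,0,0,0,0, 0,0,0,0,0,0]' 40 15;python3 -m creep '[0,0,0,0,0,0, 0,0,0,0,0,0]'; python3 - <<'E'
from h import *
p,d=viewer.get_image('side'); cv2.imwrite('pics/side17.png',p[:,:,::-1]); np.save('pics/side17.npy',d)
crop('pics/side17.png','pics/s17b.png',280,280,420,400,5)
st()
E
```

```text
t: 15.6
tcp_pos: [534.8, -355.3, -18.7]
tcp_rot: [0.687, 1.566, -0.796]
force: [-0.5, -0.2, 0.1]
width: 79.8
t: 16.1
tcp_pos: [535.0, -355.3, -18.4]
tcp_rot: [0.699, 1.566, -0.784]
force: [0.8, 0.1, -0.2]
width: 51.0
t: 16.35
tcp_pos: [535.0, -355.3, -18.4]
tcp_rot: [0.698, 1.566, -0.785]
force: [0.8, -1.6, -0.6]
width: 51.0
{'t': np.float64(16.4), 'joint_positions': array([-0.705,  0.762,  1.411, -0.   ,  0.964, -0.792]), 'tcp_pos': array([ 535.   , -355.354,  -18.422]), 'tcp_rot': array([ 0.699,  1.566, -0.784]), 'force': array([-0.249,  0.393,  0.372]), 'width': np.float64(50.997)}
[[ 0.004  0.996  0.087]
 [-0.004  0.087 -0.996]
 [-1.     0.003  0.004]]
```

View pics/s17b.png

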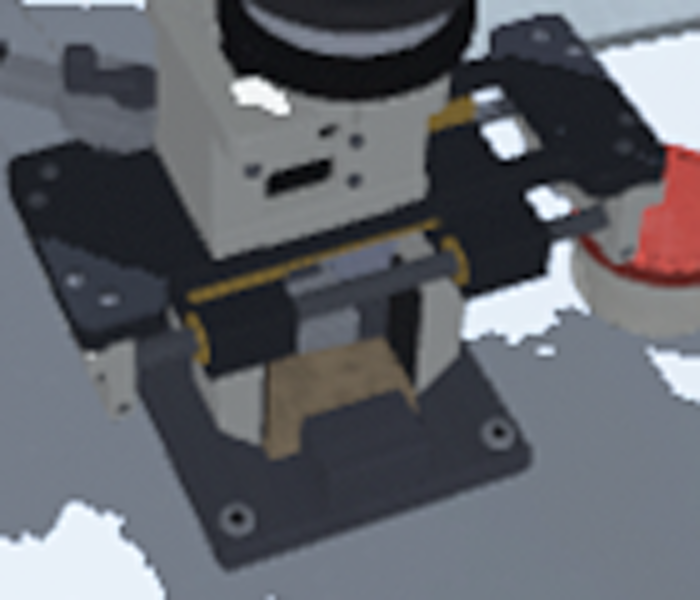

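```bash
python3 -m creep '[-8,0,0,0,0,0, -15,0,0,0,0,0, -20,0,0,0,0,0, -20,0,0,0,0,0, -20,0,0,0,0,0]'; python3 -m creep '[0,0,0,0,0,0]';python3 - <<'E'
from h import *
snap('18')
crop('pics/side18.png','pics/s18b.png',260,240,420,400,5)
go(468,-30,70,0.01)
E
```

```text
t: 17.02
tcp_pos: [534.4, -354.9, 69.5]
tcp_rot: [0.685, 1.566, -0.798]
force: [-0.2, 0.1, -0.1]
width: 51.2
t: 17.15
tcp_pos: [535.6, -355.8, 72.3]
tcp_rot: [0.731, 1.561, -0.752]
force: [0.5, 0.3, -1.1]
width: 51.5
{'t': np.float64(17.25), 'joint_positions': array([-0.705,  0.657,  1.342, -0.   ,  1.138, -0.792]), 'tcp_pos': array([ 534.487, -354.883,   69.923]), 'tcp_rot': array([ 0.693,  1.566, -0.791]), 'force': array([-0.289,  0.357, -0.497]), 'width': np.float64(51.219)}
[[ 0.004  0.996  0.087]
 [-0.004  0.087 -0.996]
 [-1.     0.003  0.004]]
shift tool [  -1.5  -37.9 -329.4]
turn deg [ 4.4  0.2 -0.2]
```

View pics/s18b.png

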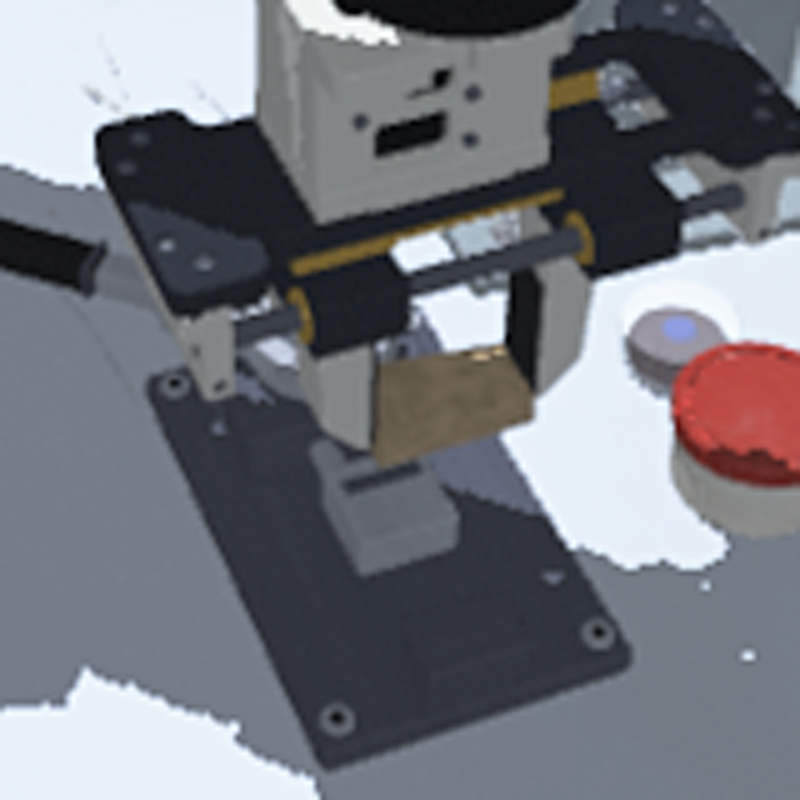

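```bash
python3 - <<'E'
from h import *
W=world('side',np.load('pics/side18.npy'))
for v in range(308,334): print(v,W[v,345].round(0),W[v,352].round(0))
crop('pics/side18.png','pics/s18c.png',320,295,380,340,12)
E
```

```text
308 [ 577. -241.   11.] [ 594. -233.   -2.]
309 [ 576. -243.   11.] [ 592. -237.    0.]
310 [ 575. -246.   12.] [ 548. -345.  115.]
311 [ 536. -346.  116.] [ 547. -347.  114.]
312 [ 535. -349.  117.] [ 546. -350.  115.]
313 [ 534. -351.  118.] [ 545. -352.  115.]
314 [ 534. -353.  117.] [ 545. -354.  115.]
315 [ 533. -355.  118.] [ 544. -355.  114.]
316 [ 532. -357.  118.] [ 543. -358.  115.]
317 [ 532. -358.  117.] [ 542. -360.  115.]
318 [ 531. -362.  118.] [ 542. -362.  115.]
319 [ 530. -362.  117.] [ 541. -365.  116.]
320 [ 529. -366.  119.] [ 348. -828.  637.]
321 [ 528. -368.  119.] [ 539. -369.  117.]
322 [ 528. -369.  118.] [ 539. -370.  116.]
323 [ 527. -371.  118.] [ 539. -371.  115.]
324 [ 527. -372.  117.] [ 539. -371.  113.]
325 [ 527. -372.  115.] [ 539. -371.  110.]
326 [ 527. -373.  114.] [ 539. -372.  109.]
327 [ 528. -371.  110.] [ 539. -371.  105.]
328 [ 528. -371.  107.] [ 540. -370.  103.]
329 [ 527. -373.  107.] [ 571. -295.   13.]
330 [ 527. -373.  105.] [ 571. -296.   11.]
331 [ 558. -295.   11.] [ 570. -298.   11.]
332 [ 552. -312.   28.] [ 569. -301.   12.]
333 [ 550. -315.   30.] [ 568. -304.   13.]
```

View pics/s18c.png

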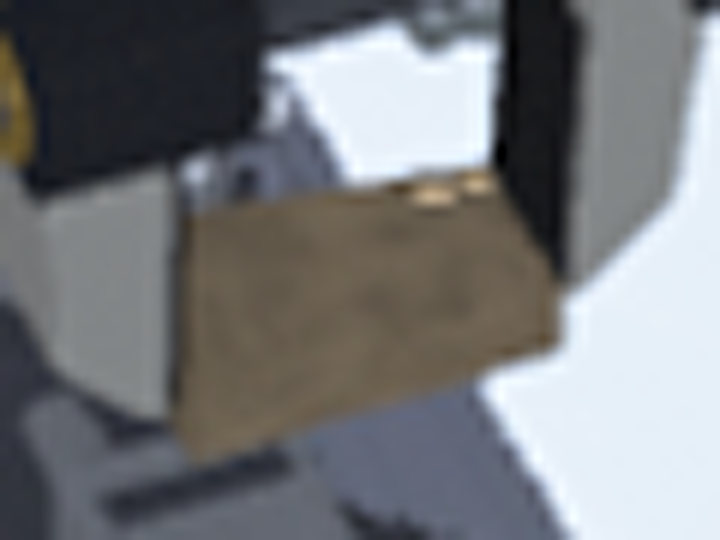

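```bash
python3 -m creep '[0,-4.7,-41,0,0,0, 0,-4.7,-41,0,0,0, 0,-4.7,-41,0,0,0, 0,-4.7,-41,0,0,0, 0,-4.7,-41,0,0,0]'; python3 -m creep '[0,-4.7,-41,0,0,0, 0,-4.7,-40,0,0,0, 0,-4.7,-30,0,0,0, 0,0,0,4.2,0,0, 0,0,0,0,0,0]';python3 - <<'E'
from h import *
go(468,-30,-22,0.01)
E
```

```text
t: 17.88
tcp_pos: [489.3, -148.2, 63.9]
tcp_rot: [-1.699, 1.568, 3.096]
force: [1.0, 0.5, 0.1]
width: 51.3
t: 18.5
tcp_pos: [460.5, -31.4, 60.3]
tcp_rot: [-1.839, 1.559, 2.885]
force: [-0.2, 1.3, 0.6]
width: 51.0
{'t': np.float64(18.5), 'joint_positions': array([-0.235,  0.394,  1.86 ,  0.   ,  0.9  , -0.246]), 'tcp_pos': array([460.498, -31.362,  60.325]), 'tcp_rot': array([-1.839,  1.559,  2.885]), 'force': array([-0.246,  1.334,  0.581]), 'width': np.float64(50.992)}
[[-0.012  1.     0.012]
 [ 0.003  0.012 -1.   ]
 [-1.    -0.012 -0.003]]
shift tool [82.2  8.5 -1. ]
turn deg [ 0.1 -0.2  0.7]
```

```bash
python3 -m creep '[30,0,0,0,0,0.7, 25,0,0,0,0,0, 17,0,0,0,0,0, 8,0,0,0,0,0, 0,0,0,0,0,0]';python3 - <<'E'
from h import *
p,d=viewer.get_image('side'); cv2.imwrite('pics/side19.png',p[:,:,::-1]); np.save('pics/side19.npy',d)
crop('pics/side19.png','pics/s19b.png',220,180,340,280,6)
go(468,-30,-30,0.01)
E
```

```text
t: 19.12
tcp_pos: [459.8, -32.5, -23.2]
tcp_rot: [-2.922, 1.567, 1.806]
force: [0.5, 0.4, -0.1]
width: 50.6
{'t': np.float64(19.175), 'joint_positions': array([-0.24 ,  0.533,  1.943,  0.005,  0.666, -0.26 ]), 'tcp_pos': array([460.135, -32.522, -22.787]), 'tcp_rot': array([-3.132,  1.567,  1.596]), 'force': array([-0.262, -1.035, -0.026]), 'width': np.float64(50.95)}
[[-0.     1.     0.016]
 [ 0.003  0.016 -1.   ]
 [-1.    -0.    -0.003]]
shift tool [ 7.2  7.9 -2.4]
turn deg [ 0.3 -0.2  0. ]
```

View pics/s19b.png

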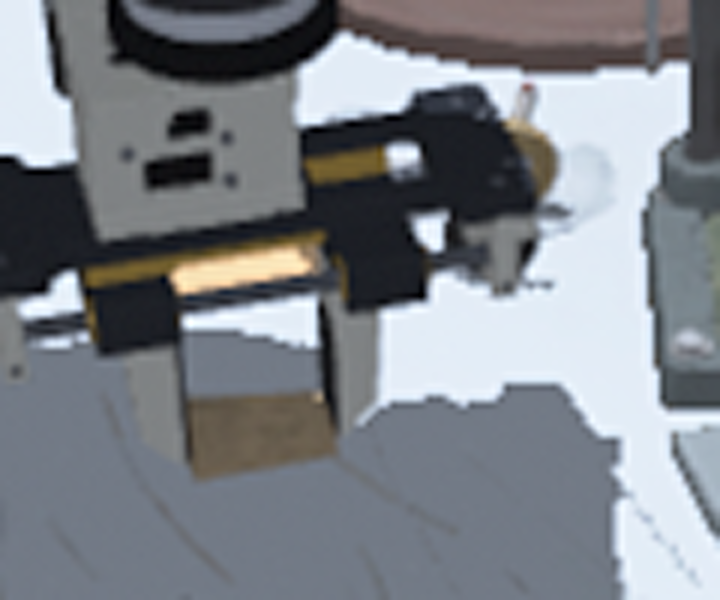

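```bash
python3 -m creep '[3,0,0,0,0,0, 2,0,0,0,0,0, 0,0,0,0,0,0]'; python3 -m creep '[1,0,0,0,0,0,0,0,0,0,0,0]'; python3 -m creep '[1,0,0,0,0,0,0,0,0,0,0,0]'
```

```text
t: 19.55
tcp_pos: [461.3, -32.9, -26.8]
tcp_rot: [2.34, 1.567, 0.786]
force: [-0.1, -0.2, -0.9]
width: 50.9
t: 19.8
tcp_pos: [461.5, -32.8, -27.6]
tcp_rot: [2.222, 1.567, 0.668]
force: [0.0, 0.4, -1.0]
width: 51.0
t: 20.05
tcp_pos: [461.5, -32.8, -28.6]
tcp_rot: [2.203, 1.567, 0.649]
force: [-0.3, 0.1, -0.3]
width: 50.9
```

```bash
python3 -c "
from h import *
W=world('side',np.load('pics/side19.npy'))
for v in (250,252,254,256,258): print(W[v,258].round(1),W[v,268].round(1))"
```

```text
[451.7 -37.3  21.8] [472.3 -41.8  20.8]
[450.4 -44.3  21.9] [471.3 -45.8  18.6]
[449.5 -48.4  19.9] [470.6 -48.7  15.6]
[449.2 -48.2  14.4] [470.3 -48.1   9.7]
[448.8 -48.3   9.2] [471.1 -41.1  -1.3]
```

```bash
python3 -m creep '[1.5,0,0,0,0,0,0,0,0,0,0,0]'; python3 -m creep '[1.5,0,0,0,0,0,0,0,0,0,0,0]'
```

```text
t: 20.3
tcp_pos: [461.5, -32.8, -30.2]
tcp_rot: [2.199, 1.567, 0.645]
force: [0.6, -0.0, 0.4]
width: 51.1
t: 20.55
tcp_pos: [461.8, -32.8, -30.5]
tcp_rot: [2.054, 1.566, 0.501]
force: [0.7, 0.4, 0.4]
width: 51.0
```

```bash
python3 - <<'E'
from h import *
p,d=viewer.get_image('side'); cv2.imwrite('pics/side20.png',p[:,:,::-1]); np.save('pics/side20.npy',d)
crop('pics/side20.png','pics/s20b.png',230,220,310,280,9)
st()
W=world('side',d)
for v in range(246,264,2): print(v,W[v,258].round(1),W[v,264].round(1),W[v,270].round(1))
E
```

```text
{'t': np.float64(20.6), 'joint_positions': array([-0.239,  0.549,  1.948,  0.005,  0.642, -0.261]), 'tcp_pos': array([461.841, -32.857, -30.567]), 'tcp_rot': array([2.048, 1.566, 0.494]), 'force': array([ 0.257, -0.933, -0.076]), 'width': np.float64(51.289)}
[[ 0.004  1.     0.017]
 [ 0.002  0.017 -1.   ]
 [-1.     0.004 -0.002]]
246 [457.9   4.1   0.6] [471.2   3.8  -2. ] [484.4   2.4  -3.7]
248 [ 4.568e+02 -1.800e+00 -4.000e-01] [469.8  -3.1  -2.2] [479.6 -24.5  11.7]
250 [452.9 -28.6  15. ] [465.5 -29.9  13.2] [477.9 -33.1  13. ]
252 [451.6 -35.1  14.7] [464.3 -36.1  12.7] [476.7 -38.7  12. ]
254 [449.9 -45.6  17.7] [462.6 -45.5  14.8] [475.1 -47.1  13.3]
256 [449.2 -48.4  14.6] [462.1 -46.5  10.3] [474.5 -48.7   9.3]
258 [448.9 -47.6   8.7] [ 348.  -828.1  637.1] [474.4 -47.5   2.9]
260 [448.4 -48.6   4.1] [ 4.614e+02 -4.660e+01 -4.000e-01] [473.8 -49.5  -0.9]
262 [ 4.478e+02 -4.970e+01 -4.000e-01] [ 4.60e+02 -5.39e+01  2.00e-01] [ 4.722e+02 -5.760e+01  3.000e-01]
```

View pics/s20b.png

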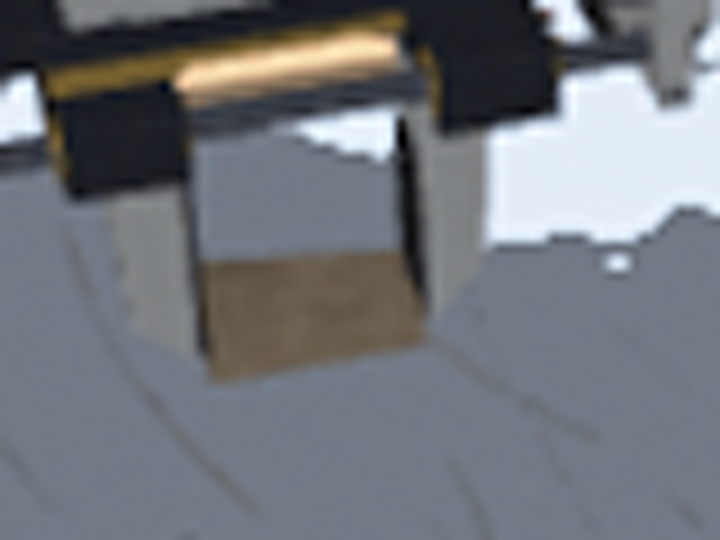

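```bash
python3 -m creep '[0,0,0,0,0,0, 0,0,0,0,0,0, 0,0,0,0,0,0, 0,0,0,0,0,0]' 75; python3 -m creep '[-25,0,0,0,0,0, -40,0,0,0,0,0, -40,0,0,0,0,0, 0,0,0,0,0,0]'; python3 - <<'E'
from h import *
snap('21')
crop('pics/side21.png','pics/s21b.png',220,180,340,280,6)
crop('pics/top21.png','pics/t21b.png',200,220,330,330,6)
st()
E
```

```text
t: 21.1
tcp_pos: [461.7, -32.9, -30.9]
tcp_rot: [2.106, 1.566, 0.552]
force: [-0.5, 0.3, 1.0]
width: 74.8
t: 21.6
tcp_pos: [460.9, -33.0, 76.4]
tcp_rot: [2.553, 1.567, 0.999]
force: [0.5, 0.1, -0.9]
width: 75.2
{'t': np.float64(21.7), 'joint_positions': array([-0.24 ,  0.367,  1.856,  0.004,  0.923, -0.259]), 'tcp_pos': array([458.784, -32.584,  73.807]), 'tcp_rot': array([-2.45 ,  1.565,  2.279]), 'force': array([-0.783,  0.867, -0.996]), 'width': np.float64(74.791)}
[[-0.004  1.     0.017]
 [ 0.004  0.017 -1.   ]
 [-1.    -0.004 -0.004]]
```

View pics/s21b.png

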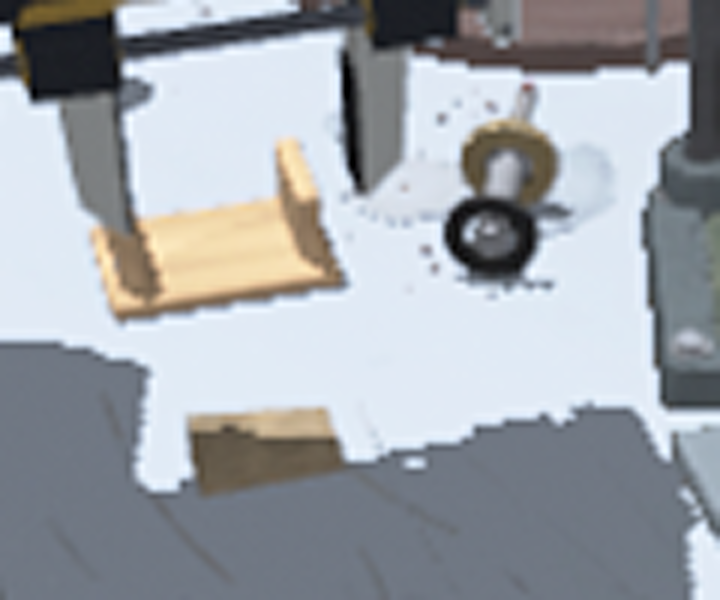

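View pics/t21b.png

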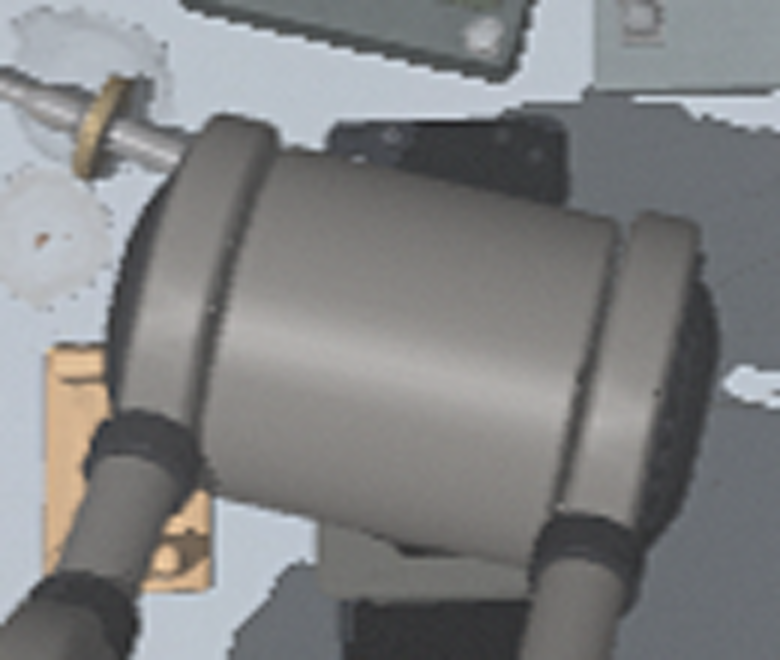

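```bash
python3 - <<'E'
from fit import *
f=lambda u,v,z: ray('side',220+u/6,180+v/6,z)
m=[f(190,418,18),f(327,408,18),f(203,495,0),f(343,465,0)]
for x in m: print(x.round(1))
t,a,r=fit2([(-26,13),(26,13),(-26,-13),(26,-13)],m); print(t,a,r)
# cradle by side camera, crop coords
m=[f(122,320,8),f(347,284,8)]; print('cradle front corners',[x.round(1) for x in m], 'expected', (465.8-45+.3,92.3-30-.5),(465.8+45+.3,92.3-30+.5))
fing('pics/side21.npy',(220+130/6,180+236/6),(220+365/6,180+192/6),(283,193,287,203),.017)
E
```

```text
[439.6 -27.6  18. ]
[487.6 -35.3  18. ]
[439.  -49.4   0. ]
[490.1 -46.5   0. ]
[464.07251615 -39.70850503] -0.03260819009485575 [[ 1.09493076 -1.76504199]
 [-2.90454179 -7.73094041]
 [ 1.33656224  2.43565451]
 [ 0.47304879  7.06032789]]
cradle front corners [array([426.9,  52. ,   8. ]), array([513.7,  51.8,   8. ])] expected (421.1, 61.8) (511.1, 62.8)
patch [511.9 -45.3 146.1] L [423.7 -46.8 111.6] R [503.2 -45.4 113.8] sep 79.5 TCP [463.3 -35.1 112.7]
```

```bash
python3 -m creep '[0,0,0,-10,0,0,0,0,0,-10,0,0,0,0,0,-10,0,0,0,0,0,-10,0,0,0,0,0,-10,0,0]' 60 15; python3 -m creep '[0,0,0,-10,0,0,0,0,0,-10,0,0,0,0,0,-10,0,0,0,0,0,-9,0,0,0,0,0,0,0,0]'; python3 - <<'E'
from h import *
snap('22')
crop('pics/side22.png','pics/s22b.png',220,170,340,270,6)
crop('pics/top22.png','pics/t22b.png',200,220,330,330,6)
go(461.7,-32.4,-10,1.575)
E
```

```text
t: 22.32
tcp_pos: [453.5, -31.4, 66.4]
tcp_rot: [-2.891, 1.551, 2.738]
force: [0.4, 0.1, 0.1]
width: 59.8
t: 22.95
tcp_pos: [447.8, -30.1, 58.6]
tcp_rot: [2.762, 1.535, 2.81]
force: [0.8, 0.6, 0.5]
width: 60.0
{'t': np.float64(23.05), 'joint_positions': array([-0.241,  0.39 ,  1.874,  0.004,  0.913, -1.86 ]), 'tcp_pos': array([448.02 , -30.135,  58.975]), 'tcp_rot': array([2.763, 1.535, 2.809]), 'force': array([-0.001,  0.43 ,  0.265]), 'width': np.float64(60.288)}
[[-0.033 -0.046  0.998]
 [ 0.012  0.999  0.047]
 [-0.999  0.013 -0.033]]
shift tool [68.4 -3.8 15.8]
turn deg [ 2.4 -1.9 -0.7]
```

View pics/s22b.png

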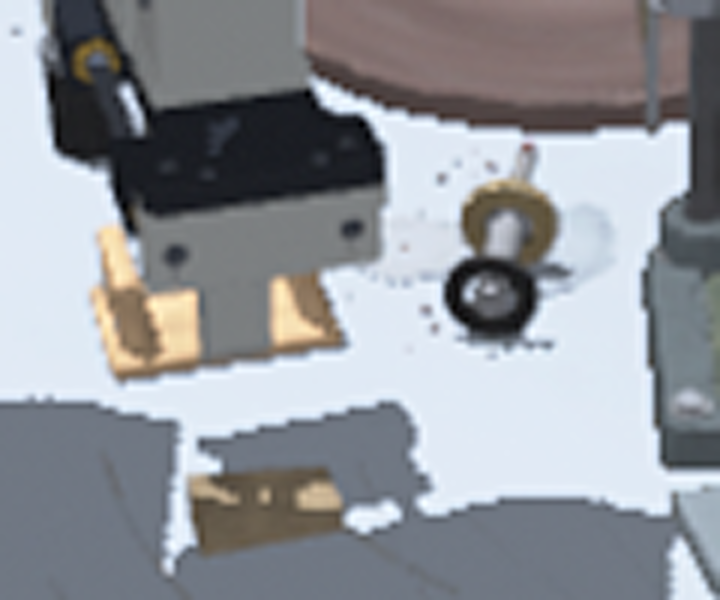

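View pics/t22b.png

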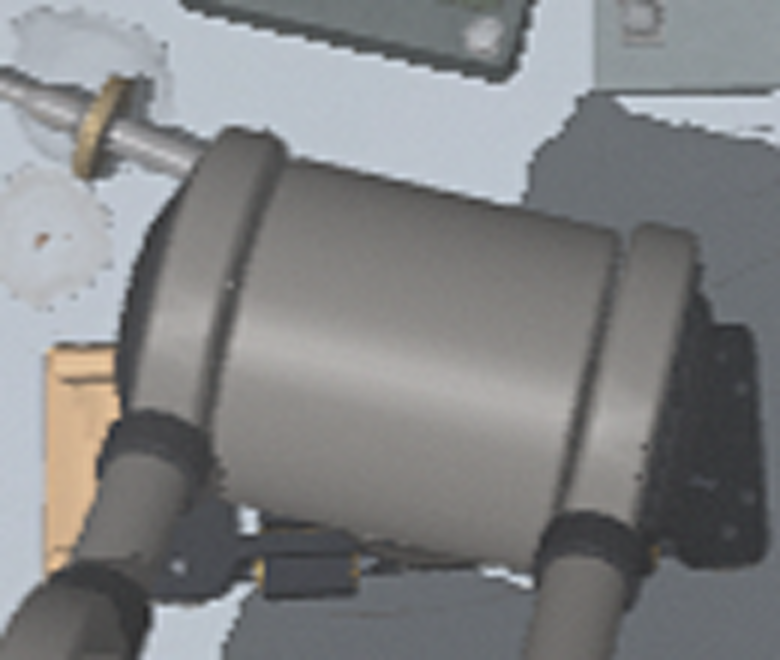

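```bash
python3 -m creep '[0,-3,13,1.8,-1.9,-0.7, 20,0,0,0,0,0, 15,0,0,0,0,0, 0,0,0,0,0,0]'; python3 - <<'E'
from h import *
p,d=viewer.get_image('side'); cv2.imwrite('pics/side23.png',p[:,:,::-1]); np.save('pics/side23.npy',d)
crop('pics/side23.png','pics/s23b.png',220,170,340,270,6)
go(461.7,-32.4,-10,1.588)
W=world('side',d)
E
```

```text
t: 23.55
tcp_pos: [461.1, -32.5, 21.6]
tcp_rot: [2.171, 1.57, 2.173]
force: [-0.7, 0.8, 1.0]
width: 60.0
{'t': np.float64(23.6), 'joint_positions': array([-0.237,  0.452,  1.906,  0.   ,  0.782, -1.811]), 'tcp_pos': array([461.497, -32.561,  22.126]), 'tcp_rot': array([0.173, 1.57 , 0.176]), 'force': array([-0.243,  0.114, -0.924]), 'width': np.float64(59.819)}
[[ 0.001 -0.003  1.   ]
 [ 0.     1.     0.003]
 [-1.     0.     0.001]]
shift tool [32.1  0.2  0.2]
turn deg [-0.8  0.  -0. ]
```

View pics/s23b.png

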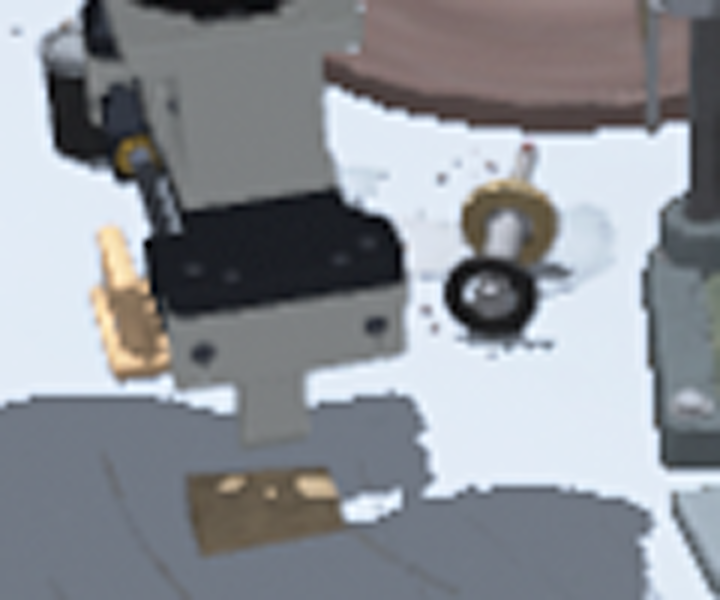

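```bash
python3 - <<'E'
from h import *
W=world('side',np.load('pics/side23.npy'))
for v in range(234,246,2): 
    r=W[v]; print(v,[r[u].round(0).tolist() for u in (261,265,270)])
f=lambda u,v,z: ray('side',220+u/6,170+v/6,z)
print('wedge front bottom',f(203,556,0),f(343,523,0),'front top',f(190,482,18))
print('top back corners', f(190,478,18),f(327,468,18))
y=W[236,265][1]
for u,v in [(243,446),(307,437)]: print(rayplane('side',220+u/6,170+v/6,[0,y,0],[0,1,0]).round(1))
E
```

```text
234 [[454.0, -83.0, 95.0], [462.0, -82.0, 93.0], [472.0, -81.0, 90.0]]
236 [[454.0, -82.0, 89.0], [462.0, -83.0, 89.0], [472.0, -80.0, 84.0]]
238 [[454.0, -82.0, 85.0], [462.0, -80.0, 81.0], [472.0, -81.0, 80.0]]
240 [[454.0, -81.0, 79.0], [461.0, -83.0, 79.0], [471.0, -82.0, 76.0]]
242 [[453.0, -80.0, 74.0], [461.0, -79.0, 71.0], [471.0, -82.0, 72.0]]
244 [[454.0, -76.0, 66.0], [462.0, -71.0, 60.0], [485.0, 5.0, 0.0]]
wedge front bottom [438.90087259 -49.96685902   0.        ] [490.35345283 -45.37226059   0.        ] front top [439.20461003 -29.91803594  18.        ]
top back corners [439.60509986 -27.63279512  18.        ] [487.57798411 -35.29401895  18.        ]
[451.6 -83.   70.3]
[473.1 -83.   69.6]
```

```bash
python3 -m creep '[20,0,2,-0.8,0,0, 15,0,0,0,0,0, 10,0,0,0,0,0, 5,0,0,0,0,0, 0,0,0,0,0,0]'; python3 - <<'E'
from h import *
go(463.7,-32.4,-29,1.588)
E
```

```text
t: 24.22
tcp_pos: [466.1, -33.1, -26.7]
tcp_rot: [-0.194, 1.565, -0.181]
force: [-1.2, -0.6, -0.2]
width: 59.9
{'t': np.float64(24.225), 'joint_positions': array([-2.350e-01,  5.450e-01,  1.935e+00,  1.000e-03,  6.550e-01,
       -1.820e+00]), 'tcp_pos': array([466.082, -33.118, -26.668]), 'tcp_rot': array([-0.194,  1.565, -0.181]), 'force': array([-1.162, -0.59 , -0.242]), 'width': np.float64(59.851)}
[[ 0.006 -0.013  1.   ]
 [-0.001  1.     0.013]
 [-1.    -0.001  0.006]]
shift tool [ 2.3  0.8 -2.4]
turn deg [-0.2  0.3  0.1]
```

```bash
python3 -m creep '[1.5,0,-2,0,0,0, 0,0,0,0,0,0]';  python3 -m creep '[0,0,0,0,0,0, 0,0,0,0,0,0, 0,0,0,0,0,0, 0,0,0,0,0,0, 0,0,0,0,0,0]' 18 12; python3 - <<'E'
from h import *
p,d=viewer.get_image('side'); cv2.imwrite('pics/side24.png',p[:,:,::-1]); np.save('pics/side24.npy',d)
crop('pics/side24.png','pics/s24b.png',220,170,340,270,6)
st()
E
```

```text
t: 24.48
tcp_pos: [464.4, -33.2, -27.5]
tcp_rot: [-0.206, 1.564, -0.193]
force: [-0.3, -0.4, -0.2]
width: 59.9
t: 25.1
tcp_pos: [464.8, -33.3, -27.1]
tcp_rot: [-0.212, 1.562, -0.199]
force: [0.4, -1.1, -0.3]
width: 25.2
{'t': np.float64(25.15), 'joint_positions': array([-0.237,  0.544,  1.941,  0.   ,  0.648, -1.821]), 'tcp_pos': array([464.8  , -33.342, -27.081]), 'tcp_rot': array([-0.213,  1.563, -0.2  ]), 'force': array([-0.077,  0.075,  0.513]), 'width': np.float64(25.136)}
[[ 0.008 -0.013  1.   ]
 [-0.002  1.     0.013]
 [-1.    -0.002  0.008]]
```

View pics/s24b.png

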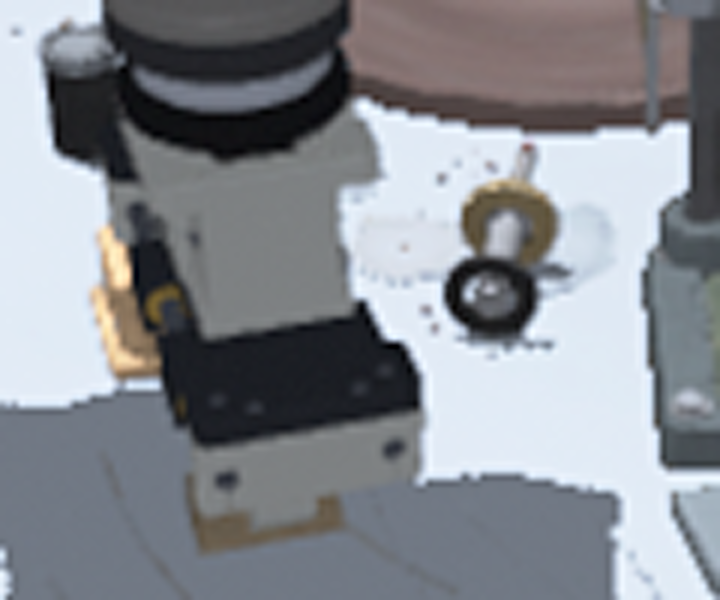

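```bash
python3 -m creep '[-15,0,0,0,0,0, -25,0,0,0,0,0, -25,0,0,0,0,0]' ; python3 - <<'E'
from h import *
f=lambda u,v,z: ray('side',220+u/6,180+v/6,z)
print(f(122,320,0),f(347,284,0))
f=lambda u,v,z: ray('side',220+u/6,170+v/6,z)
print('wedge',f(200,553,0),f(343,521,0))
crop('pics/side21.png','pics/s21z.png',230,195,285,240,14)
go(466,91,40,1.583)
E
```

```text
t: 25.52
tcp_pos: [462.4, -32.8, 37.6]
tcp_rot: [-0.141, 1.568, -0.128]
force: [0.0, 0.5, -0.5]
width: 24.8
[427.87144354  63.21516802   0.        ] [515.78039631  63.02416891   0.        ]
wedge [438.17791234 -48.02849145   0.        ] [490.59943732 -44.2535745    0.        ]
{'t': np.float64(25.525), 'joint_positions': array([-0.237,  0.426,  1.891,  0.   ,  0.821, -1.821]), 'tcp_pos': array([462.429, -32.84 ,  37.623]), 'tcp_rot': array([-0.141,  1.568, -0.128]), 'force': array([ 0.033,  0.516, -0.472]), 'width': np.float64(24.782)}
[[ 0.003 -0.013  1.   ]
 [-0.     1.     0.013]
 [-1.    -0.     0.003]]
shift tool [ -2.4 123.8   5.2]
turn deg [0.1 0.2 0. ]
```

View pics/s21z.png

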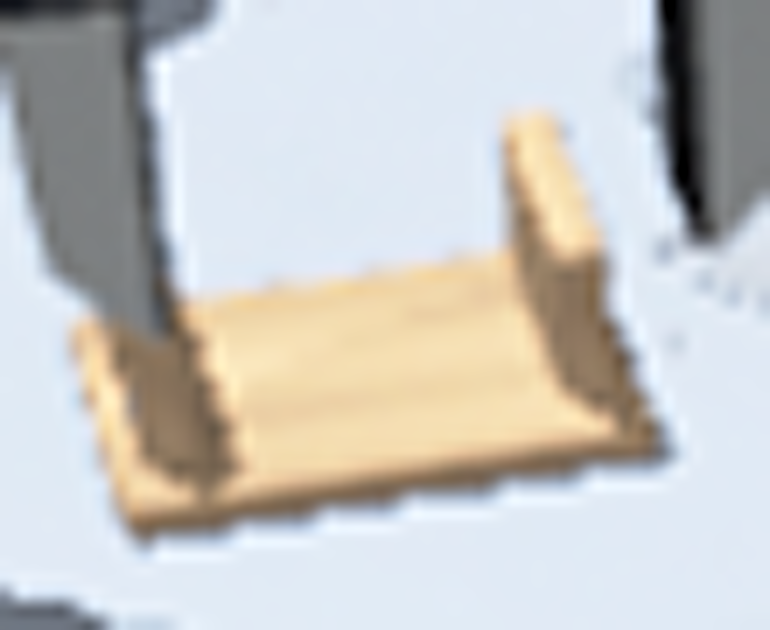

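```bash
python3 -m creep '[0,31.5,2,0,0,0, 0,31.5,2,0,0,0, 0,31.5,2,0,0,0, 0,31.5,1.5,0,0,0, 0,0,0,0,0,0]' ; python3 - <<'E'
from h import *
snap('25')
crop('pics/side25.png','pics/s25b.png',215,150,305,240,8)
crop('pics/top25.png','pics/t25b.png',160,240,290,340,6)
go(468.5,93,10,1.583)
E
```

```text
t: 26.15
tcp_pos: [470.2, 96.0, 39.7]
tcp_rot: [-0.161, 1.563, -0.15]
force: [-0.2, -1.1, -1.0]
width: 24.8
{'t': np.float64(26.25), 'joint_positions': array([ 0.04 ,  0.444,  1.851, -0.003,  0.839, -1.539]), 'tcp_pos': array([470.199,  94.433,  39.608]), 'tcp_rot': array([-0.219,  1.563, -0.209]), 'force': array([-0.324, -0.213, -1.53 ]), 'width': np.float64(25.159)}
[[ 0.007 -0.009  1.   ]
 [-0.002  1.     0.009]
 [-1.    -0.002  0.007]]
shift tool [29.6 -1.4 -1.9]
turn deg [-0.2  0.4  0.1]
```

View pics/s25b.png

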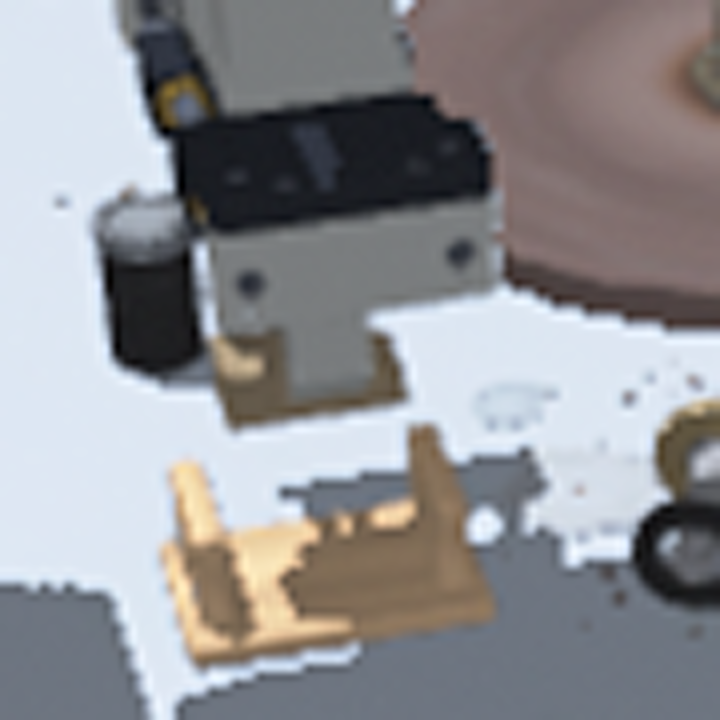

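View pics/t25b.png

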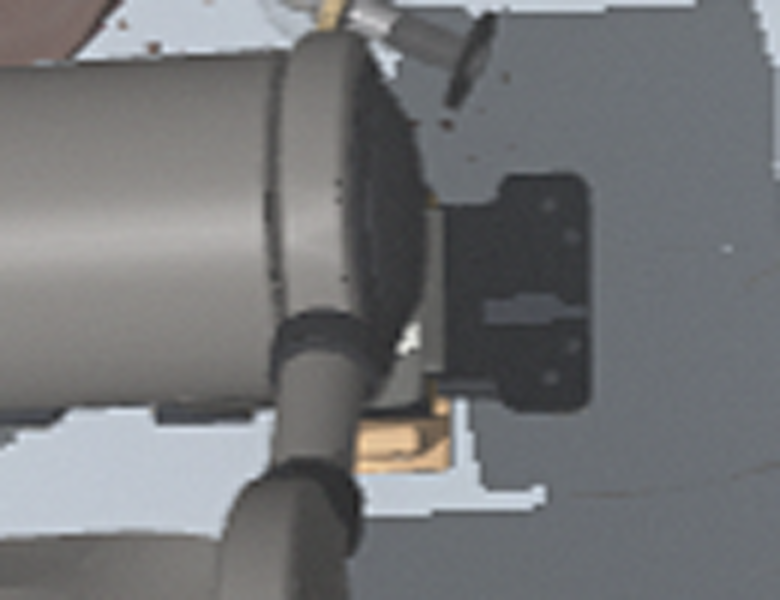

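```bash
python3 - <<'E'
from h import *
f=lambda u,v,z: ray('side',215+u/8,150+v/8,z).round(1)
print('wedge low front',f(233,432,66.7),f(406,400,66.7),'back top L', f(212,345,84.7))
print('cradle low front',f(200,668,0),f(494,615,0))
print('cradle front top',f(190,640,8),f(494,595,8))
print('cheek R top near corners',f(440,497,40),f(463,500,40),f(410,430,40),f(437,427,40),'L', f(172,465,40),f(198,462,40),f(195,545,40),f(232,545,40))
crop('pics/side25.png','pics/s25z.png',230,195,280,236,15)
E
```

```text
wedge low front [445.1  79.4  66.7] [495.1  82.8  66.7] back top L [443.7  97.7  84.7]
cradle low front [427.   62.8   0. ] [513.7  65.5   0. ]
cradle front top [425.4  66.    8. ] [513.8  64.2   8. ]
cheek R top near corners [501.1  71.2  40. ] [507.1  67.8  40. ] [499.9 108.7  40. ] [507.8 108.2  40. ] L [429.8 108.9  40. ] [437.3 108.5  40. ] [429.8  65.9  40. ] [439.8  63.1  40. ]
```

View pics/s25z.png

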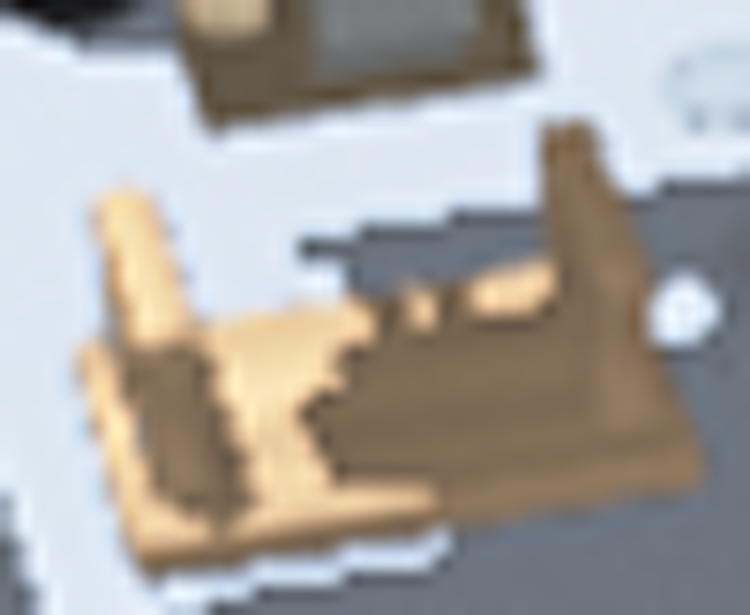

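```bash
python3 -m creep '[12,-1.4,-0.8,0,0.4,0, 9,0,0,0,0,0, 0,0,0,0,0,0]' ; python3 - <<'E'
from h import *
p,d=viewer.get_image('side'); cv2.imwrite('pics/side26.png',p[:,:,::-1]); np.save('pics/side26.npy',d)
crop('pics/side26.png','pics/s26b.png',225,180,285,236,13)
go(469.5,93,10,1.583)
E
```

```text
t: 26.62
tcp_pos: [469.1, 90.7, 16.6]
tcp_rot: [-2.157, 1.568, -2.151]
force: [-0.4, -0.0, -0.6]
width: 25.1
{'t': np.float64(26.675), 'joint_positions': array([ 0.032,  0.483,  1.868, -0.003,  0.792, -1.543]), 'tcp_pos': array([469.319,  90.704,  16.959]), 'tcp_rot': array([-1.928,  1.569, -1.922]), 'force': array([-0.217,  0.863,  0.124]), 'width': np.float64(25.179)}
[[-0.001 -0.007  1.   ]
 [-0.002  1.     0.007]
 [-1.    -0.002 -0.001]]
shift tool [7.  2.3 0.2]
turn deg [-0.3 -0.   0.1]
```

View pics/s26b.png

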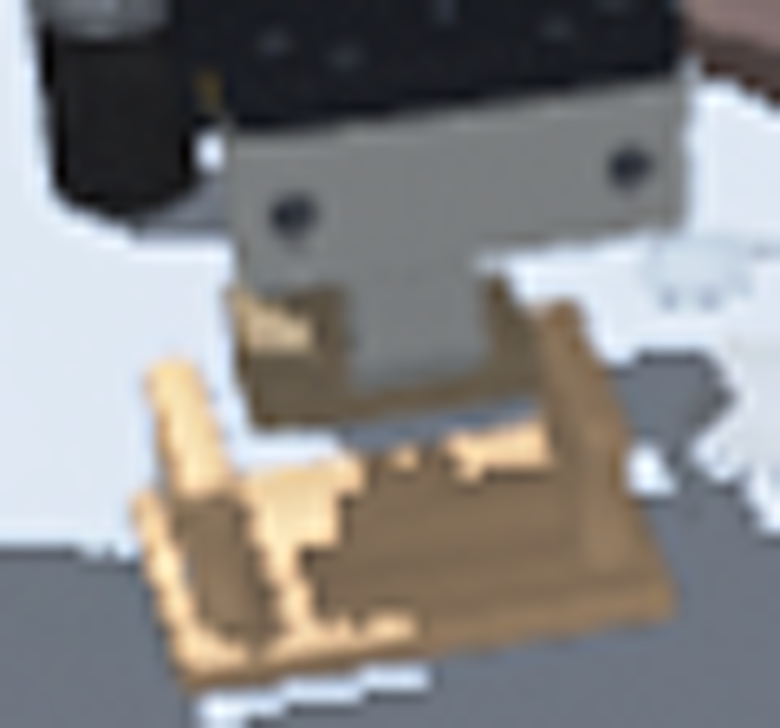

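```bash
python3 - <<'E'
from h import *
f=lambda u,v,z: ray('side',225+u/13,180+v/13,z).round(1)
print('wedge',f(257,432,44),f(535,400,44))
print('L cheek inner top',f(185,358,40),f(228,488,40),'outer',f(148,368,40),f(175,497,40))
print('R cheek: inner back',f(535,310,40),'outer',f(578,300,40),f(628,438,40))
for X in [(465.8,92.3,.012),(469.5,92,.012)]:
  R=Ro.from_euler('z',X[2]).as_matrix()
  for p in [(-30,-23,40),(-30,23,40),(30,23,40),(40,23,40),(40,-23,40),(30,-23,8),(-30,-23,8),(-45,-30,0),(45,-30,0)]: print(p,((proj('side',R@np.array(p)+[X[0],X[1],0])[0]-[225,180])*13).round())
E
```

```text
wedge [444.1  76.3  44. ] [492.7  73.1  44. ]
L cheek inner top [436.2 109.7  40. ] [437.   66.3  40. ] outer [429.4 108.2  40. ] [427.8  66.1  40. ]
R cheek: inner back [499.6 108.4  40. ] outer [507.7 109.6  40. ] [507.   62.7  40. ]
(-30, -23, 40) [220. 481.]
(-30, 23, 40) [177. 343.]
(30, 23, 40) [505. 293.]
(40, 23, 40) [559. 284.]
(40, -23, 40) [615. 418.]
(30, -23, 8) [569. 576.]
(-30, -23, 8) [236. 631.]
(-45, -30, 0) [163. 704.]
(45, -30, 0) [662. 620.]
(-30, -23, 40) [242. 478.]
(-30, 23, 40) [197. 341.]
(30, 23, 40) [526. 290.]
(40, 23, 40) [579. 282.]
(40, -23, 40) [635. 415.]
(30, -23, 8) [590. 573.]
(-30, -23, 8) [257. 629.]
(-45, -30, 0) [184. 702.]
(45, -30, 0) [682. 618.]
```

```bash
python3 -m creep '[0,1.5,0,0,0,0, 10,0,0,0,0,0, 8,0,0,0,0,0, 0,0,0,0,0,0]' ; python3 - <<'E'
from h import *
p,d=viewer.get_image('side'); cv2.imwrite('pics/side27.png',p[:,:,::-1]); np.save('pics/side27.npy',d)
crop('pics/side27.png','pics/s27b.png',225,180,285,236,13)
go(469.3,92.5,-10,1.583)
E
```

```text
t: 27.18
tcp_pos: [469.5, 92.1, -2.1]
tcp_rot: [-1.728, 1.569, -1.722]
force: [0.0, -0.6, 0.3]
width: 24.9
{'t': np.float64(27.225), 'joint_positions': array([ 0.035,  0.516,  1.882, -0.003,  0.744, -1.54 ]), 'tcp_pos': array([469.711,  92.113,  -1.858]), 'tcp_rot': array([-1.474,  1.569, -1.468]), 'force': array([-0.005,  0.468, -0.512]), 'width': np.float64(24.597)}
[[ 0.    -0.006  1.   ]
 [-0.002  1.     0.006]
 [-1.    -0.002  0.   ]]
shift tool [ 8.1  0.4 -0.4]
turn deg [-0.3  0.   0.1]
```

View pics/s27b.png

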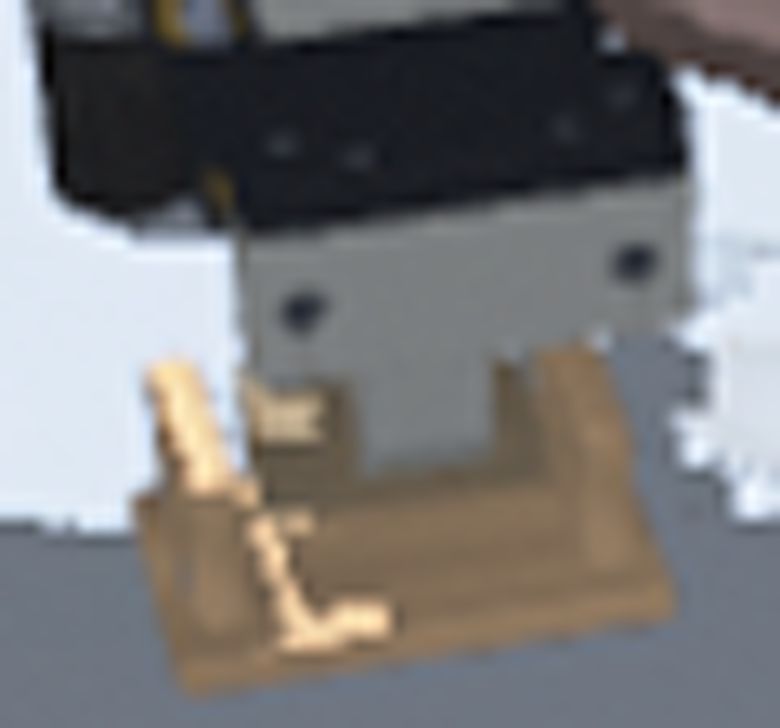

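```bash
python3 -m creep '[7,0,-0.3,0,0,0, 5,0,0,0,0,0, 0,0,0,0,0,0]' ; python3 -m creep '[2,0,0,0,0,0,0,0,0,0,0,0]'; python3 - <<'E'
from h import *
p,d=viewer.get_image('side'); cv2.imwrite('pics/side28.png',p[:,:,::-1]); np.save('pics/side28.npy',d)
crop('pics/side28.png','pics/s28b.png',225,180,285,236,13)
st()
E
```

```text
t: 27.6
tcp_pos: [469.6, 92.1, -14.5]
tcp_rot: [-1.279, 1.569, -1.273]
force: [-0.5, 0.1, -0.1]
width: 25.2
t: 27.85
tcp_pos: [469.7, 92.2, -16.6]
tcp_rot: [-1.166, 1.569, -1.159]
force: [0.3, -0.5, -0.5]
width: 25.3
{'t': np.float64(27.9), 'joint_positions': array([ 0.035,  0.542,  1.893, -0.003,  0.706, -1.54 ]), 'tcp_pos': array([469.789,  92.156, -16.497]), 'tcp_rot': array([-1.084,  1.569, -1.077]), 'force': array([ 0.013,  1.263, -0.09 ]), 'width': np.float64(24.68)}
[[ 0.001 -0.006  1.   ]
 [-0.002  1.     0.006]
 [-1.    -0.002  0.001]]
```

View pics/s28b.png

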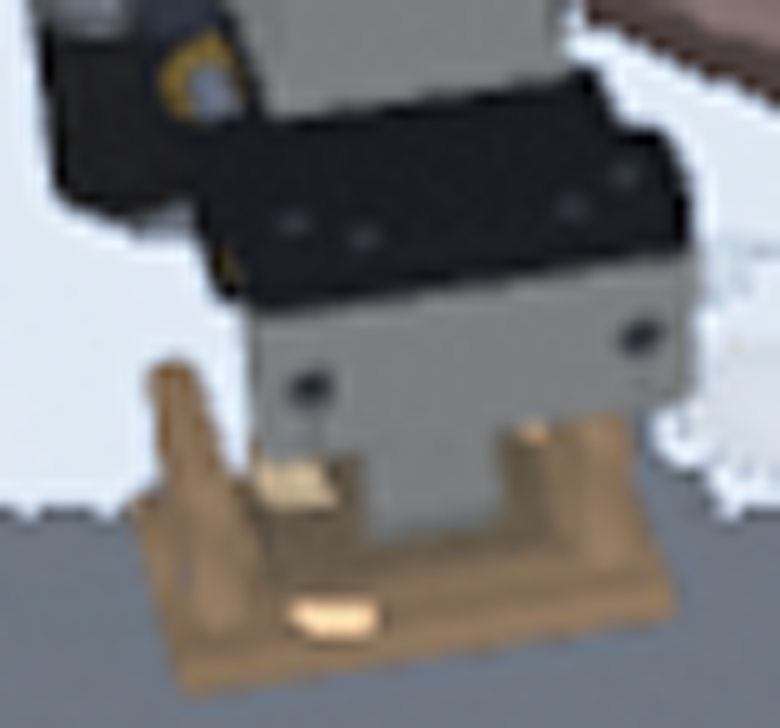

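```bash
python3 -m creep '[1.5,0,0,0,0,0,0,0,0,0,0,0]'; python3 -m creep '[1,0,0,0,0,0,0,0,0,0,0,0]'; python3 -m creep '[1,0,0,0,0,0,0,0,0,0,0,0]'
```

```text
t: 28.15
tcp_pos: [470.0, 92.2, -17.9]
tcp_rot: [-0.913, 1.568, -0.907]
force: [0.2, 0.6, -0.0]
width: 25.1
t: 28.4
tcp_pos: [470.1, 92.1, -18.9]
tcp_rot: [-0.839, 1.568, -0.832]
force: [0.4, 0.0, -0.9]
width: 24.9
t: 28.65
tcp_pos: [470.3, 92.2, -19.0]
tcp_rot: [-0.685, 1.568, -0.678]
force: [0.1, 0.7, -0.7]
width: 25.0
```

```bash
python3 -m creep '[0,0,0,0,0,0, 0,0,0,0,0,0, 0,0,0,0,0,0, 0,0,0,0,0,0]' 56; python3 -m creep '[-15,0,0,0,0,0, -30,0,0,0,0,0, -40,0,0,0,0,0, -40,0,0,0,0,0, 0,0,0,0,0,0]';python3 - <<'E'
from h import *
p,d=viewer.get_image('side'); cv2.imwrite('pics/side29.png',p[:,:,::-1]); np.save('pics/side29.npy',d)
crop('pics/side29.png','pics/s29b.png',215,160,285,236,10)
st()
E
```

```text
t: 29.15
tcp_pos: [470.2, 92.2, -19.2]
tcp_rot: [-0.708, 1.568, -0.702]
force: [0.9, 0.2, 0.9]
width: 55.6
t: 29.78
tcp_pos: [470.3, 92.4, 113.3]
tcp_rot: [-0.428, 1.566, -0.421]
force: [0.4, -0.2, -0.1]
width: 56.0
{'t': np.float64(29.825), 'joint_positions': array([ 0.035,  0.341,  1.767, -0.002,  1.033, -1.541]), 'tcp_pos': array([469.074,  92.381, 111.634]), 'tcp_rot': array([-1.071,  1.569, -1.065]), 'force': array([0.229, 0.256, 0.011]), 'width': np.float64(56.188)}
[[ 0.001 -0.006  1.   ]
 [-0.002  1.     0.006]
 [-1.    -0.002  0.001]]
```

View pics/s29b.png

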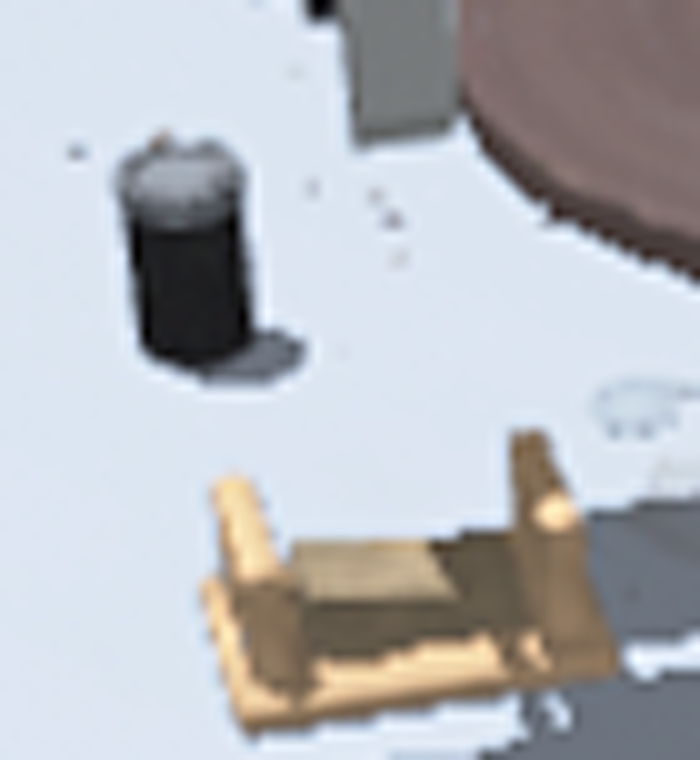

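```bash
python3 -m creep '[-10,-50,0,0,0,0, -10,-50,0,0,0,0, -10,-50,0,0,0,0, 0,-50,0,0,0,0, 0,-50,0,0,0,0]'; python3 -m creep '[0,0,0,0,0,0]';python3 - <<'E'
from h import *
snap('30')
crop('pics/side30.png','pics/s30b.png',215,160,285,236,10)
crop('pics/top30.png','pics/t30b.png',190,260,260,340,8)
a=cv2.imread('pics/top30.png'); cv2.imwrite('pics/t30.png',a)
st()
E
```

```text
t: 30.45
tcp_pos: [467.9, -160.5, 139.2]
tcp_rot: [2.999, 1.564, 3.013]
force: [0.4, 0.8, -0.6]
width: 56.1
t: 30.58
tcp_pos: [467.2, -163.2, 138.2]
tcp_rot: [2.993, 1.563, 3.002]
force: [0.2, 0.4, -0.3]
width: 55.7
{'t': np.float64(30.675), 'joint_positions': array([-4.840e-01,  3.420e-01,  1.680e+00, -2.000e-03,  1.128e+00,
       -2.067e+00]), 'tcp_pos': array([ 466.997, -160.156,  138.143]), 'tcp_rot': array([2.853, 1.562, 2.866]), 'force': array([-0.591, -0.355,  0.363]), 'width': np.float64(56.359)}
[[-0.009 -0.012  1.   ]
 [ 0.002  1.     0.012]
 [-1.     0.003 -0.009]]
```

View pics/t30b.png

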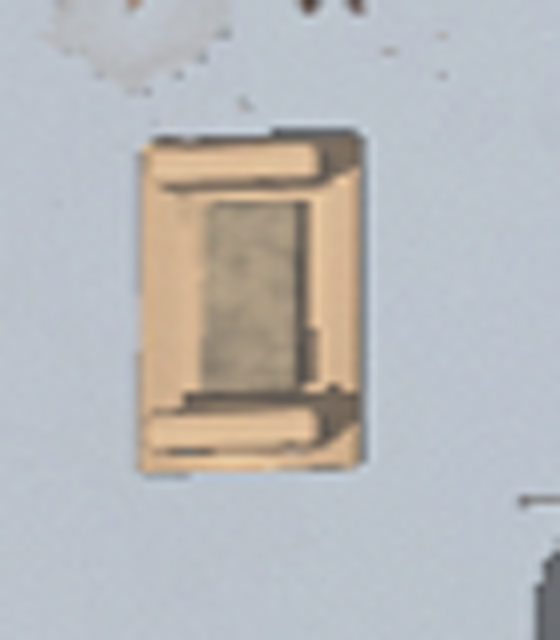

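View pics/t30.png

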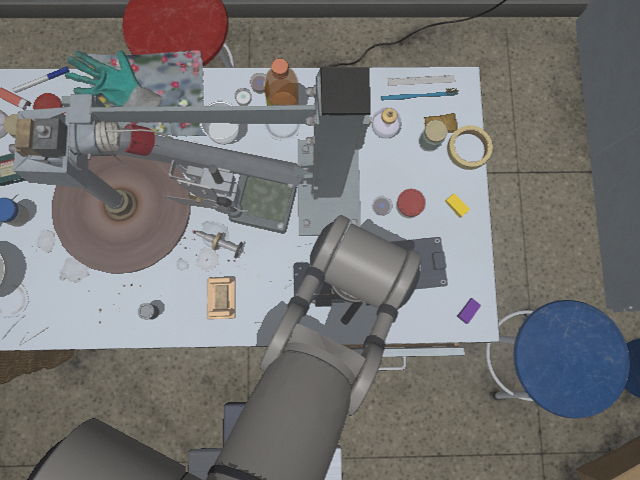

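View pics/s30b.png

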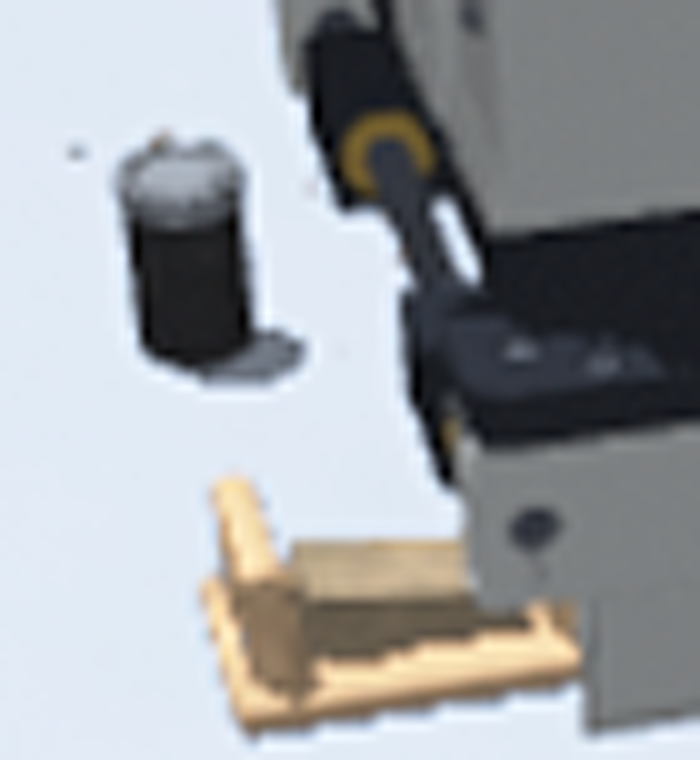

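```bash
python3 - <<'E'
from fit import *
m=[ray('top',190+u/8,260+v/8,26) for u,v in [(206,202),(307,202),(302,388),(202,390)]]
t,a,r=fit2([(26,13),(26,-13),(-26,-13),(-26,13)],m); print(t,a,r.round(1))
d=t-np.array([465.8,92.3]); print('in cradle frame', d@[np.cos(.012),np.sin(.012)], d@[-np.sin(.012),np.cos(.012)])
W=world('top',np.load('pics/top30.npy')); print(W[290:305,217:226,2].round(0).mean(), W[290:305,217:226,2].std())
st()
E
```

```text
[466.64900075  88.93237722] -0.010794066376891837 [[-1.   0.5]
 [-1.2 -0.5]
 [ 1.3 -0.2]
 [ 0.9  0.3]]
in cradle frame 0.808529121086165 -3.3775680815634477
31.651851851851852 100.69829493693494
{'t': np.float64(30.675), 'joint_positions': array([-4.840e-01,  3.420e-01,  1.680e+00, -2.000e-03,  1.128e+00,
       -2.067e+00]), 'tcp_pos': array([ 466.997, -160.156,  138.143]), 'tcp_rot': array([2.853, 1.562, 2.866]), 'force': array([-0.591, -0.355,  0.363]), 'width': np.float64(56.359)}
[[-0.009 -0.012  1.   ]
 [ 0.002  1.     0.012]
 [-1.     0.003 -0.009]]
```

```bash
python3 -c "
from cell import workorder
print(workorder.job_done())"
```

```text
the job is handed in; nothing more can be done
None
```

The job is handed in, at about 31 s of the 72 s allowed. No verdict is reported back, so what follows rests on my own measurements.

**What I did:**
- I flipped the lever to its loosening side.
- Three handle strokes opened the jaw about 5 mm.
- I lifted the wedge out by its ends, set it flat on the bench and let go.
- I took it again by its long sides and lowered it onto the cradle base until it touched, then opened the fingers and moved clear.

**Last checks:**
- **Wedge:** In the top view it lies flat between the cheeks, about 0.8 mm off the middle lengthwise and 3.4 mm crosswise. It is turned about 0.02 rad from the cradle. It was placed using the side-view position. I had no clean height reading at the end, because the depth there was too noisy, so "flat" rests on the pictures.
- **Robot and bystanders:** The gripper stood well above everything when I handed in. The round box, canister and tub stand where they were in the last pictures.
- **Jaw:** It looked clear of the wedge when I last measured it, after the third stroke. The arm covered most of it in the final top picture, so I did not measure it again.

**Disagreements:**
- **Finger height:** The real finger ends stand about 35 to 38 mm higher than the reported tool position. The first lever push passed over the thumb piece without touching it, and I corrected for this from the pictures afterwards.
- **Cameras:** The top and side views differed by 2 to 5 mm in x at the cradle.

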